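# Snap the covers home on the indexing dial

## Task

Fit every loose yellow cover on the bench to an open housing on the indexing dial, and press each one down until it is fully home under both of its catches. Work only at the loading position in front of the guard's window: to bring up a housing, lift the sprung central knob, turn the dial with it and let the plunger drop home again, and press a cover down only while the plunger is home. Leave the dial locked, and leave the other things on the bench where they are.

Things in the scene. Friction and masses are not known exactly. Their poses are not given: they have to be found in the camera images.
- base: The indexing fixture, fixed to the bench: green bed plate 290 x 320 x 12 mm with a round aluminium dial on it (282 mm across, its top 52 mm above the bench) that carries five housings, 72 degrees apart, 92 mm from the axis; three are open, two already closed. Origin on the dial's axis at bench height, z up, x away from the robot.
- load_point (a point): The loading position, the only one not under the guard: centre of the housing that stands there, at the height of the dial's top (52 mm above the bench), 92 mm from the axis along the fixture's -x.
- guard_window (a point): Middle of the window in the clear guard, on the axis, at the height of the guard's top face. The guard is a plate 128 to 133 mm above the bench; its window is 128 mm wide (y -64 to +64 mm in the fixture's frame), open to the front and ending 62 mm behind the axis; its side wings begin 55 mm in front of the axis. A seated cover passes below it with 7 mm to spare, a proud one strikes it.
- dial (a joint): Angle of the dial about the vertical, rad, growing anticlockwise seen from above. It can be locked at multiples of 1.2566 (72 degrees): at 0 housing_A stands at the loading position, at -1.2566 housing_B, at +1.2566 housing_C, at +-2.513 the two closed ones (the same one full turn on). Friction 0.1 N m; turns within +-9 rad.
- plunger (a joint): Lift of the central index plunger, m: 0 = home in its notch, dial locked; top stop 0.016. Sprung down with 4 N at 0, 8 N at 0.010, plus 1.5 N of weight. The pin is clear of the notches from 0.010; between stations it rests at 0.010. The knob does not turn on its own: turned while lifted it turns the dial. Let go within about 5 degrees of a station, the round-nosed pin draws the dial in and drops home.
- knob_top (a point): Centre of the top face of the plunger's black fluted round knob, on the dial's axis: 46 mm in diameter, 30 mm high, on an 18 mm shank; its top is 164 mm above the bench when home. A red band shows on the shank just above the dial's hub while the plunger is not home.
- housing_A_seat (a point): Centre of the rim plane (mouth) of an open grey metal housing bolted to the dial, 76 mm (x, along the dial's radius, pointing outward) x 60 mm (y) x 34 mm high, mouth 66 x 50 mm; z up. A fitted cover's plate rests on this plane. At the middle of each 60 mm end stands a spring catch with a black roller (12 mm across, its top 15 mm above the rim) that overhangs the rim by 2.6 mm and gives outward.
- housing_B_seat (a point): Centre of the rim plane (mouth) of an open grey metal housing bolted to the dial, 76 mm (x, along the dial's radius, pointing outward) x 60 mm (y) x 34 mm high, mouth 66 x 50 mm; z up. A fitted cover's plate rests on this plane. At the middle of each 60 mm end stands a spring catch with a black roller (12 mm across, its top 15 mm above the rim) that overhangs the rim by 2.6 mm and gives outward.
- housing_C_seat (a point): Centre of the rim plane (mouth) of an open grey metal housing bolted to the dial, 76 mm (x, along the dial's radius, pointing outward) x 60 mm (y) x 34 mm high, mouth 66 x 50 mm; z up. A fitted cover's plate rests on this plane. At the middle of each 60 mm end stands a spring catch with a black roller (12 mm across, its top 15 mm above the rim) that overhangs the rim by 2.6 mm and gives outward.
- cover_1: Loose yellow snap cover, 90 g, 59 mm high; may be absent. Below a tapered spigot 63.6 x 47.6 x 24 mm deep, then a plate 76 (x) x 60 (y) x 5 mm, on top a grip rib 44 (x) x 24 (y) x 30 mm high. Origin: centre of the spigot's underside, z up. Fits either way round. Set on a housing it stands on the rollers, plate 14 mm above the rim; 10 to 15 N straight down on the rib snaps it home.
- cover_1_rim (a point): Centre of the underside of the plate of cover_1, 24 mm above its origin.
- cover_2: Loose yellow snap cover, 90 g, 59 mm high; may be absent. Below a tapered spigot 63.6 x 47.6 x 24 mm deep, then a plate 76 (x) x 60 (y) x 5 mm, on top a grip rib 44 (x) x 24 (y) x 30 mm high. Origin: centre of the spigot's underside, z up. Fits either way round. Set on a housing it stands on the rollers, plate 14 mm above the rim; 10 to 15 N straight down on the rib snaps it home.
- cover_2_rim (a point): Centre of the underside of the plate of cover_2, 24 mm above its origin.
- cover_3: Loose yellow snap cover, 90 g, 59 mm high; may be absent. Below a tapered spigot 63.6 x 47.6 x 24 mm deep, then a plate 76 (x) x 60 (y) x 5 mm, on top a grip rib 44 (x) x 24 (y) x 30 mm high. Origin: centre of the spigot's underside, z up. Fits either way round. Set on a housing it stands on the rollers, plate 14 mm above the rim; 10 to 15 N straight down on the rib snaps it home.
- cover_3_rim (a point): Centre of the underside of the plate of cover_3, 24 mm above its origin.
- brass_hammer: Small brass hammer with a wooden handle, 52 x 171 x 22 mm, lying on the bench; a bystander. Origin: centre of its underside.
- calliper: Steel calliper, 74 x 207 x 7 mm, lying on the bench; a bystander. Origin: centre of its underside.
- raw_body_1: Unfinished steel housing bar 18 x 90 x 17 mm; a bystander. Origin: centre of its underside.
- raw_body_2: Unfinished steel housing bar 18 x 90 x 17 mm; a bystander. Origin: centre of its underside.
- glue_pot: White plastic pot with dried varnish on its rim, 57 mm across, 62 mm high; a bystander. Origin: centre of its underside.
- feeler_set: Steel feeler gauge set, 14 x 97 x 16 mm; a bystander. Origin: centre of its underside.
Things that resemble listed ones, but are neither listed nor needed, are in the scene too. Leave any blue look-alike of the cover_2 alone.

How it is judged (in metres and radians):
On the way:
1. the dial is locked at a station, with the plunger home (value of joint plunger below 0.002 m), for 0.2 s.
At the end, for the whole second after the job is handed in: Every cover that is present sits on an open housing with the centre of its plate's underside within 3 mm of the centre of the housing's rim plane and tilted less than 0.05 rad, all at rest, and the plunger is home (lift under 2 mm) ((distance between cover_1_rim and housing_A_seat below 0.003 m or distance between cover_1_rim and housing_B_seat below 0.003 m or distance between cover_1_rim and housing_C_seat below 0.003 m) and angle between each of cover_1, cover_2, cover_3's own z axis and vertical below 0.05 rad and (distance between cover_2_rim and housing_A_seat below 0.003 m or distance between cover_2_rim and housing_B_seat below 0.003 m or distance between cover_2_rim and housing_C_seat below 0.003 m) and (distance between cover_3_rim and housing_A_seat below 0.003 m or distance between cover_3_rim and housing_B_seat below 0.003 m or distance between cover_3_rim and housing_C_seat below 0.003 m) and linear speed of each of cover_1, cover_2, cover_3 below 0.02 m/s and value of joint plunger below 0.002 m); the robot touches nothing.
It fails at once if a cover is pressed down into a housing, or stands half pressed in it, while the plunger is not home (((horizontal distance between cover_1_rim and housing_A_seat below 0.008 m and z of cover_1_rim in the frame of housing_A_seat between 0.004 and 0.01 m) or (horizontal distance between cover_1_rim and housing_B_seat below 0.008 m and z of cover_1_rim in the frame of housing_B_seat between 0.004 and 0.01 m) or (horizontal distance between cover_1_rim and housing_C_seat below 0.008 m and z of cover_1_rim in the frame of housing_C_seat between 0.004 and 0.01 m) or (horizontal distance between cover_2_rim and housing_A_seat below 0.008 m and z of cover_2_rim in the frame of housing_A_seat between 0.004 and 0.01 m) or (horizontal distance between cover_2_rim and housing_B_seat below 0.008 m and z of cover_2_rim in the frame of housing_B_seat between 0.004 and 0.01 m) or (horizontal distance between cover_2_rim and housing_C_seat below 0.008 m and z of cover_2_rim in the frame of housing_C_seat between 0.004 and 0.01 m) or (horizontal distance between cover_3_rim and housing_A_seat below 0.008 m and z of cover_3_rim in the frame of housing_A_seat between 0.004 and 0.01 m) or (horizontal distance between cover_3_rim and housing_B_seat below 0.008 m and z of cover_3_rim in the frame of housing_B_seat between 0.004 and 0.01 m) or (horizontal distance between cover_3_rim and housing_C_seat below 0.008 m and z of cover_3_rim in the frame of housing_C_seat between 0.004 and 0.01 m)) and value of joint plunger above 0.004 m).
It fails at once if one of the other things on the bench is moved by more than 3 cm (distance of any of brass_hammer, calliper, raw_body_1, raw_body_2, glue_pot, feeler_set from where it was at the start of the episode above 0.03 m).
Of cover_1, cover_2, cover_3 only 2 to 3 are there at a start; the rules pass over those that are not, and their reading is None.
At some moment in a run one of cover_1, cover_2, cover_3 may be knocked a few centimetres aside while the robot is not near it.
Once in a run the grip may slacken for a moment while it holds something.
It also fails if it takes over 210 s, if anything falls off the work surface, if the arm or the gripper's body presses on something with over 40 N, if the wrist force passes 120 N, or if a joint passes its speed limit or range.

## Robot

A 7-joint arm with a two-finger parallel gripper is mounted at the origin on a cart in front of the work surface, level with it; the furniture and walls round the work are solid. World frame = base frame: x ahead of the robot, y to its left, z up, the work surface at z = 0. Lengths are in m, angles in degrees, forces in N, time in s.
With the tool pointing down it reaches from about 0.4 to 0.9 m from the base axis. Payload 5.6 kg.
Tool frame: the origin (TCP) lies midway between the tips of the shut fingers; the grasp point (between the pads) lies 19 mm behind it; z points along the fingers, y is the direction in which the jaws open and shut (so a half turn about z gives the same grasp; the last joint's range is limited). The gripper opens to 92 mm and grips with 3 to 60 N. Pads are 20 mm wide; open, the fingers measure 128 mm over their backs; the gripper's body (75 mm by 189 mm) begins 69 mm behind the grasp point.
Start: joints at [62.739, 26.786, -0.665, 91.828, 0.344, 61.387, -3.226], TCP at [0.273, -0.59, 0.215] pointing down, gripper open.
Joint ranges: [-144.91, 144.91], [-17.63, 115.5], [-89.93, 88.59], [15.96, 139.68], [-74.01, 254.01], [8.47, 105.57], [-167.45, 167.45]. Speed limits (degrees/s): [147.25, 147.25, 180, 180, 180, 180, 180].

## Interface

Orientations are given as a 3x3 rotation matrix whose columns are the frame's x, y, z axes.
In Python, from bench import bot gives the robot as it stands.
- The arm moves only by the shell command python3 -m jog 'ROWS' [FORCE]. ROWS is JSON, a list of rows, each an object with "claw": the opening, from -1 (shut) to 1 (fully open), so that 0 is half open; "xyz": the shift along the tool's x, y, z in cm, a list of three; "twist": the turn about the tool's z in degrees. A call has 1 to 8 rows; each row shifts and turns the commanded pose from where the row before left it, along the tool's axes as they then stand; what a row does not reach is not made up. A row lasts 1/8 s, in which the tool goes at most 62.5 mm and 10.7 degrees, less where a joint would pass 70% of its speed; a pose out of reach is approached as far as the arm can. A call is refused whole if a number of a shift passes 6.25 or a number of a turn 10.7, either way. A call with a gripper value outside its range is refused whole. The fingers move at their own pace and stop on an object; FORCE is the grip in N (left out, the last holds). Time passes only in rows, so rows that do not move let the fingers close. It gives the time, the measured TCP pose, the force and the opening at its end, in the units of the state.
- bot.get_state(): the state, without advancing time (a new reading comes with each control period).
- bot.snapshot(name): name is "scene" or "side" or "wrist"; returns (picture, depth): 420x560x3 uint8, red, green, blue; 420x560 float32, m along the optical axis (not along the pixel's ray), 0 where there is no reading.
- bot.get_calibration(name): a dict with "mtx" (3x3 intrinsics, pixels), "D" ([k1, k2, p1, p2, k3] as OpenCV has them; the pictures are not rectified), "R" (3x3) and "t" (3): a world point X has camera coordinates R X + t. Camera axes: x right, y down, z forward; pixel columns grow to the right and rows downward; lengths in m; the calibration is good to about 2 mm. A picture is of the moment at which its call begins: read the wrist's pose just before it. get_calibration takes no time and is no camera call; for the wrist camera it gives the pose at the moment of the call.
- bot.sign_off(): hands the job in, once; it reports no verdict.
Trained networks look in the newest picture that a camera, given by its name, has taken for a name from the list of things; names that differ only in an ending like _2 or _b are one class to them, and where a whole thing is asked for, a point or a joint stands for the part that bears it (a point fixed in the world has none). Each returns a list of dicts, best first, with "score" (0 to 1); they miss things now and then, are a little off and sometimes report something else, mostly with a low value. They report only what shows in the picture. A call takes as long as a camera call. They do not tell look-alikes from the thing itself.
- bot.trace(camera, name): "region" (420x560 bool, what is visible of it) and "box" ([left, top, right, bottom] in pixels, round what is visible of it).
The state is a dict: "clock": time; "joint_pos": joint angles; "dq": joint speeds; "joint_torque": joint torques, N m; "eef_pos": TCP position; "tool_rot": TCP orientation; "force": force on the tool from outside, world axes, zero at the start; "wrist_torque": the same for the moment, N m; "finger_gap": finger opening in m.
Only numpy, scipy, OpenCV 4.12 (cv2) and the standard library are available. Lean on these libraries where they do the work, as an engineer would, in place of code of your own. Each camera call takes 0.05 s, during which the arm holds its last target.

## Working session

There is one attempt and no reset: what is moved stays moved. The work goes in short steps, Python scripts to look and compute and a shell command to move; the robot and the scene stay as the last step left them, time stands still between calls to the robot, and variables do not carry over. Pictures are saved under pics/ and viewed, and the job is handed in when it is done.

```bash
ls -la; mkdir -p pics
cat > h.py <<'E'
import numpy as np, cv2, json
from bench import bot
def snap(n,f=None):
    im,d=bot.snapshot(n)
    if f: cv2.imwrite(f'pics/{f}.png',im[:,:,::-1])
    return im,d
def world(cal,u,v,z=None,depth=None):
    K=np.array(cal['mtx']);D=np.array(cal['D']);R=np.array(cal['R']);t=np.array(cal['t'])
    p=cv2.undistortPoints(np.array([[[u,v]]],float),K,D)[0,0]
    ray=np.array([p[0],p[1],1.0])
    C=-R.T@t; w=R.T@ray
    if depth is not None: return C+w*depth
    return C+w*(z-C[2])/w[2]
def cloud(cal,d):
    K=np.array(cal['mtx']);D=np.array(cal['D']);R=np.array(cal['R']);t=np.array(cal['t'])
    h,w=d.shape
    uu,vv=np.meshgrid(np.arange(w),np.arange(h))
    p=cv2.undistortPoints(np.stack([uu,vv],-1).reshape(-1,1,2).astype(float),K,D).reshape(h,w,2)
    X=np.dstack([p[...,0]*d,p[...,1]*d,d])
    W=(X-t)@R
    W[d<=0]=np.nan
    return W
def proj(cal,P):
    K=np.array(cal['mtx']);D=np.array(cal['D']);R=np.array(cal['R']);t=np.array(cal['t'])
    r,_=cv2.Rodrigues(R)
    return cv2.projectPoints(np.array(P,float).reshape(-1,1,3),r,t,K,D)[0].reshape(-1,2)
E
python3 - <<'E'
from h import *
np.set_printoptions(precision=4,suppress=True)
s=bot.get_state(); print(s)
for n in ['scene','side','wrist']:
    snap(n,n+'0'); c=bot.get_calibration(n); print(n,np.array(c['mtx']).tolist(),-np.array(c['R']).T@np.array(c['t']),np.array(c['R']).tolist())
E
```

```text
total 12
drwxr-xr-x  3 agent agent 4096 Dec  6 17:42 .
drwxr-xr-x 23 root  root  4096 Dec  6 17:42 ..
drwxr-xr-x  2 agent agent 4096 Dec  6 17:42 pics
{'clock': 0.0, 'joint_pos': array([62.7396, 26.836 , -0.6661, 91.8806,  0.345 , 61.3874, -3.225 ]), 'dq': array([ 0.007 , -0.0742,  0.021 ,  0.0291,  0.0598, -0.0107,  0.0791]), 'joint_torque': array([ -0.0007, -52.0573,  -0.0116, -24.3751,  -0.0564,   0.0173,
         0.0001]), 'eef_pos': array([ 0.2723, -0.5896,  0.2136]), 'tool_rot': array([[ 0.9078,  0.4194, -0.0009],
       [ 0.4194, -0.9078,  0.0016],
       [-0.0001, -0.0018, -1.    ]]), 'force': array([0.3779, 0.2074, 0.0837]), 'wrist_torque': array([-0.0029,  0.0279, -0.0007]), 'finger_gap': 0.09178673102521505}
scene [[422.23951686395947, 0.0, 273.2608992638025], [0.0, 422.23951686395947, 205.44522823642774], [0.0, 0.0, 1.0]] [-0.0797  0.9042  0.9653] [[-0.8107900255812049, -0.5851561197542787, 0.014555065514979272], [-0.37355440137772417, 0.49813150111087356, -0.7825101384725683], [0.4506402596632478, -0.6398885239751873, -0.6224676965558106]]
side [[495.77662579456495, 0.0, 275.8568663444468], [0.0, 495.77662579456495, 197.20094283283996], [0.0, 0.0, 1.0]] [ 0.2684 -1.3127  1.0707] [[0.9806261306484991, -0.19561999687425674, 0.010257129826065905], [-0.10289444484900537, -0.5589434565896235, -0.8227970257328708], [0.16668870720168177, 0.8058008619743213, -0.5682427700665209]]
wrist [[368.0893023780048, 0.0, 278.51359774980426], [0.0, 368.0893023780048, 211.74501973894053], [0.0, 0.0, 1.0]] [ 0.3316 -0.5623  0.3837] [[0.4189733054255683, -0.9079972946884745, -0.0015106883158264933], [-0.8819877704288281, -0.4073660876189497, 0.23696084797286043], [-0.21577521209527378, -0.0979478611121461, -0.9715180257456872]]
```

View pics/scene0.png

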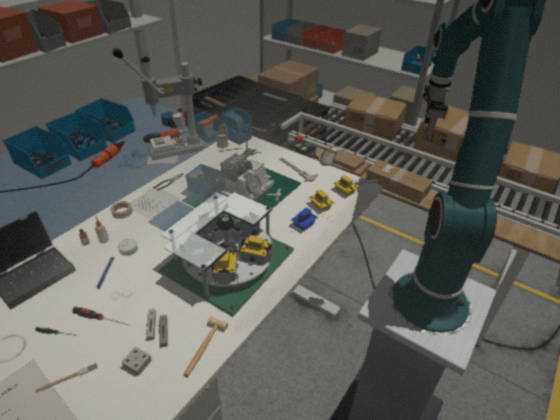

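View pics/side0.png

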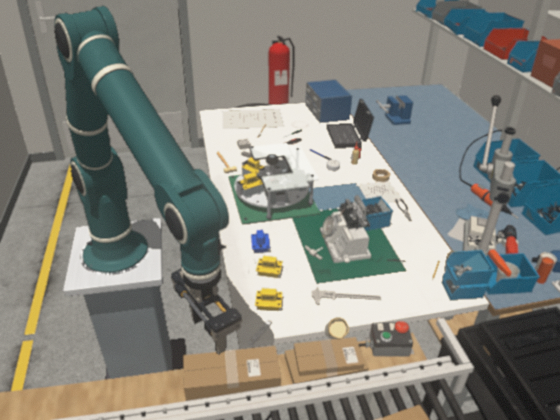

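View pics/wrist0.png

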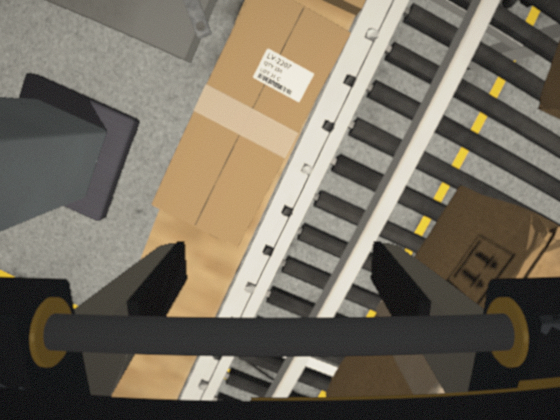

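The scene view shows a blue look-alike at (304,218), two yellow covers at (321,200) and (346,184), and the dial near (230,240) with two yellow-topped housings at (255,244) and (225,262). Next I'll measure these.

Run:
```python
from h import *
np.set_printoptions(precision=4,suppress=True)
for n in ['scene','side']:
    im,d=snap(n); c=bot.get_calibration(n); W=cloud(c,d)
    for nm in ['cover_1','base','knob_top','housing_A_seat']:
        r=bot.trace(n,nm)
        for q in r:
            P=W[q['region']]; P=P[~np.isnan(P[:,0])]
            if len(P)==0: continue
            print(n,nm,round(q['score'],2),np.round(q['box']),P.shape[0],'med',np.median(P,0),'max z',np.percentile(P[:,2],97))
    big=cv2.resize(im[120:300,130:400] if n=='scene' else im[120:330,210:420],None,fx=2.8,fy=2.8,interpolation=cv2.INTER_CUBIC)
    cv2.imwrite(f'pics/{n}_crop0.png',big[:,:,::-1])
```

```text
scene cover_1 0.72 [309. 190. 332. 212.] 297 med [ 0.4701 -0.1798  0.0309] max z 0.061313975101703916
scene cover_1 0.7 [292. 210. 317. 231.] 345 med [ 0.4638 -0.0539  0.0313] max z 0.06183149866662742
scene cover_1 0.54 [334. 177. 355. 196.] 283 med [ 0.4466 -0.3155  0.0312] max z 0.06128248758166959
scene base 0.88 [161. 194. 292. 316.] 9994 med [0.5457 0.2638 0.0866] max z 0.13749932447307456
scene knob_top 0.87 [217. 216. 232. 245.] 306 med [0.5618 0.2319 0.163 ] max z 0.17682656351684575
scene housing_A_seat 0.59 [182. 214. 274. 286.] 3792 med [0.5098 0.2286 0.0725] max z 0.16987270843509578
side cover_1 0.64 [255. 288. 282. 310.] 564 med [ 0.4523 -0.3401  0.0298] max z 0.06063278731964736
side cover_1 0.64 [253. 230. 269. 255.] 373 med [ 0.4703 -0.0872  0.0283] max z 0.05858414767906218
side cover_1 0.33 [227. 146. 323. 224.] 5609 med [0.5659 0.1542 0.0774] max z 0.1360047950721167
side base 0.73 [228. 142. 319. 228.] 5548 med [0.5665 0.1553 0.0788] max z 0.13603749698798642
side base 0.51 [255. 288. 283. 315.] 516 med [ 0.45   -0.3412  0.0299] max z 0.060494837475497304
side knob_top 0.75 [265. 156. 282. 174.] 144 med [0.5652 0.2134 0.1602] max z 0.17371064995766
side housing_A_seat 0.59 [236. 156. 308. 208.] 2055 med [0.5284 0.1744 0.075 ] max z 0.1652077692732344
side housing_A_seat 0.35 [229. 144. 320. 226.] 5507 med [0.5653 0.1553 0.0795] max z 0.1360584984613309
```

View pics/scene_crop0.png

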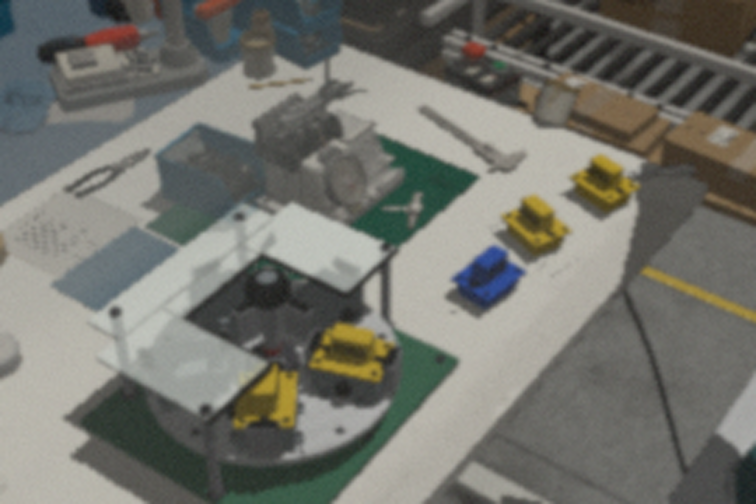

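View pics/side_crop0.png

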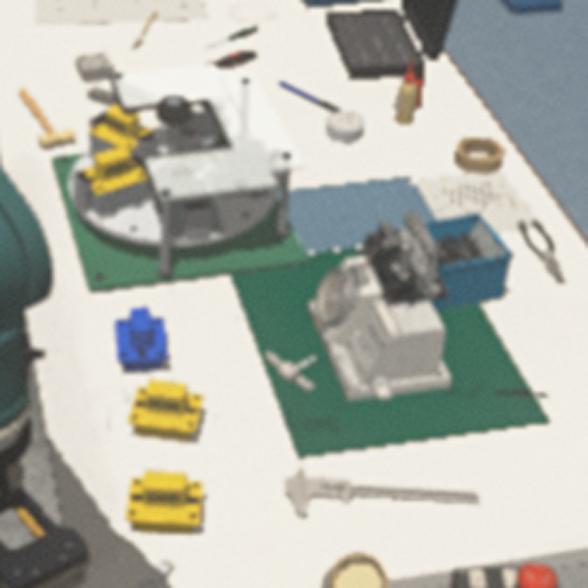

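Only two loose yellow covers are visible, at roughly (0.47,-0.18) and (0.45,-0.33), with the blue decoy at about (0.46,-0.06). I'll raise the arm and look with the wrist camera.

```bash
python3 -m jog '[{"claw":1,"xyz":[0,0,-6],"twist":0},{"claw":1,"xyz":[0,0,-6],"twist":0},{"claw":1,"xyz":[4,-3,-2],"twist":0},{"claw":1,"xyz":[4.5,-4,0],"twist":0},{"claw":1,"xyz":[4.5,-4,0],"twist":0},{"claw":1,"xyz":[4.5,-4,0],"twist":0},{"claw":1,"xyz":[4,-4,0],"twist":0}]'
python3 - <<'E'
from h import *
s=bot.get_state(); print(s['eef_pos'],s['tool_rot'])
snap('wrist','w1')
E
```

```text
clock: 1.52
eef_pos: [0.3888, -0.3253, 0.3549]
tool_rot: [[0.908, 0.42, 0.001], [0.42, -0.908, -0.001], [0.0, 0.001, -1.0]]
force: [0.5, -0.1, 0.0]
finger_gap: 0.0924
[ 0.38884664 -0.32529339  0.35487249] [[ 9.07527378e-01  4.19992429e-01  6.45551401e-04]
 [ 4.19992770e-01 -9.07527294e-01 -5.33469285e-04]
 [ 3.61802455e-04  7.55264902e-04 -9.99999649e-01]]
```

View pics/w1.png

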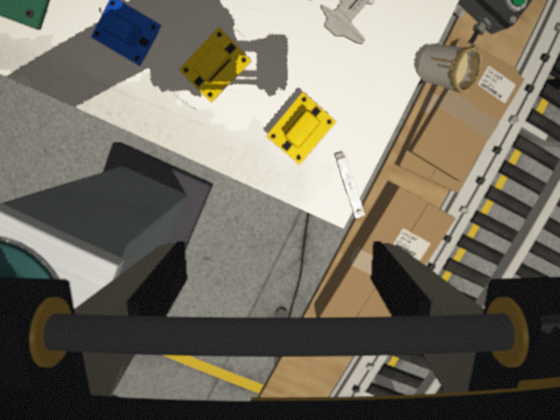

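The wrist view shows yellow covers at (215,65) and (300,127), the blue look-alike at (125,32), and a slim steel item at (349,184) near the second cover. Moving on to the fixture.

```bash
python3 -m jog '[{"claw":1,"xyz":[2.5,-5.2,-1],"twist":0},{"claw":1,"xyz":[2.5,-5.2,-1],"twist":0},{"claw":1,"xyz":[2.5,-5.2,-1],"twist":0},{"claw":1,"xyz":[2.5,-5.2,-1],"twist":0},{"claw":1,"xyz":[2.5,-5.2,-1],"twist":0},{"claw":1,"xyz":[2.5,-5.2,-1],"twist":0},{"claw":1,"xyz":[2.5,-5.2,-1],"twist":0},{"claw":1,"xyz":[0,-5.2,0],"twist":0}]'; python3 -m jog '[{"claw":1,"xyz":[0,0,0],"twist":10},{"claw":1,"xyz":[0,0,0],"twist":10},{"claw":1,"xyz":[0,0,0],"twist":5},{"claw":1,"xyz":[0,0,0],"twist":0}]'
python3 - <<'E'
from h import *
s=bot.get_state(); print(s['eef_pos'],s['tool_rot'],s['joint_pos'])
c=bot.get_calibration('wrist')
im,d=snap('wrist','w2')
np.savez('w2.npz',im=im,d=d,R=c['R'],t=c['t'])
E
```

```text
clock: 2.58
eef_pos: [0.3728, 0.1259, 0.4254]
tool_rot: [[0.907, 0.421, 0.002], [0.421, -0.907, 0.001], [0.002, -0.0, -1.0]]
force: [1.0, 0.3, 0.5]
finger_gap: 0.0916
clock: 3.08
eef_pos: [0.3725, 0.1235, 0.4247]
tool_rot: [[1.0, -0.003, 0.0], [-0.003, -1.0, -0.0], [0.0, 0.0, -1.0]]
force: [0.3, 0.5, -0.5]
finger_gap: 0.0917
[0.37253189 0.12345439 0.42471937] [[ 9.99995990e-01 -2.79603605e-03  4.50049117e-04]
 [-2.79590933e-03 -9.99996052e-01 -2.81954695e-04]
 [ 4.50835695e-04  2.80695268e-04 -9.99999859e-01]] [  25.4583722    -8.32216318  -41.62245254  104.42239824   -5.55068994
   81.83552083 -105.23456792]
```

View pics/w2.png

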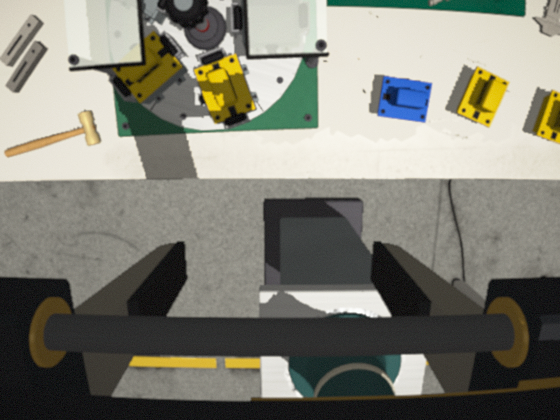

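The wrist view shows the dial at the top edge with the knob at (185,5), yellow tops at (150,67) and (224,87), the blue one at (404,98) and a loose yellow cover at (484,95). I'm moving forward to see the whole fixture.

```bash
python3 -m jog '[{"claw":1,"xyz":[4,-3,-1],"twist":0},{"claw":1,"xyz":[4,-3,-1],"twist":0},{"claw":1,"xyz":[4,-3,-1],"twist":0},{"claw":1,"xyz":[0,0,0],"twist":0},{"claw":1,"xyz":[0,0,0],"twist":0}]'
python3 - <<'E'
from h import *
s=bot.get_state(); print(s['eef_pos'],s['joint_pos'])
c=bot.get_calibration('wrist')
im,d=snap('wrist','w3')
np.savez('w3.npz',im=im,d=d,R=c['R'],t=c['t'])
big=cv2.resize(im[0:270,60:460],None,fx=2,fy=2,interpolation=cv2.INTER_CUBIC)
cv2.imwrite(f'pics/w3c.png',big[:,:,::-1])
E
```

```text
clock: 3.75
eef_pos: [0.4923, 0.213, 0.454]
tool_rot: [[1.0, -0.002, -0.001], [-0.002, -1.0, -0.0], [-0.001, 0.0, -1.0]]
force: [0.2, 0.2, -0.3]
finger_gap: 0.0919
[0.49228874 0.21304742 0.45404913] [  15.05695789   13.22610678  -50.96428303   85.04756196   10.22187264
   86.6662353  -125.89083387]
```

View pics/w3c.png

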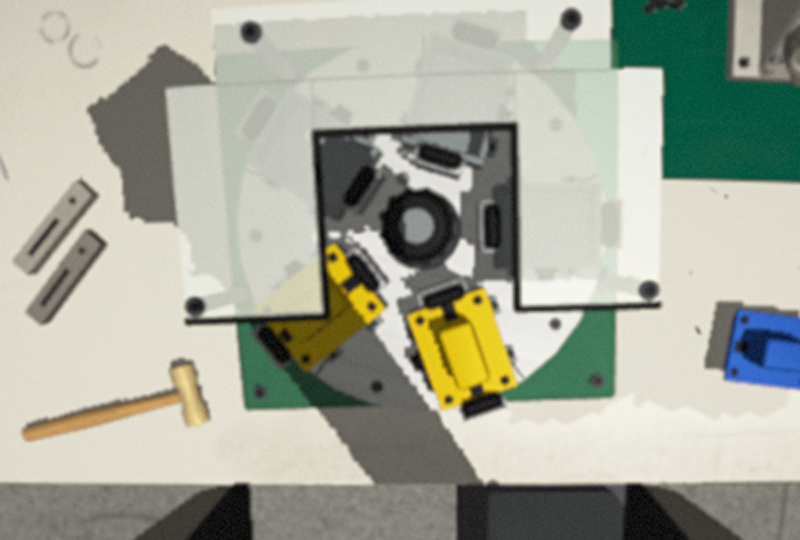

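The dial isn't at a station. One closed housing is at crop (463,350), about 15° off the front direction, with the other closed one at (320,310) and the open housings under the guard. Next I'll work out the fixture's pose and yaw.

Run:
```python
from h import *
np.set_printoptions(precision=4,suppress=True)
z=np.load('w3.npz'); c=bot.get_calibration('wrist'); im,d=z['im'],z['d']
W=cloud(c,d)
full=lambda p:(p[0]/2+60,p[1]/2)
for nm,p,h in [('winBL',(315,131),.133),('winBR',(516,124),.133),('winFL',(325,318),.133),('winFR',(517,309),.133),('bedFL',(246,408),.012),('bedFR',(614,396),.012),('post1',(251,32),.133),('post2',(570,19),.133),('post3',(195,305),.133),('post4',(649,289),.133)]:
    u,v=full(p); print(nm,world(c,u,v,z=h),'depthpt',W[int(round(v)),int(round(u))])
for cam in ['wrist']:
    im,d=snap('wrist');W=cloud(c,d)
    for nm in ['knob_top','cover_1','housing_A_seat']:
        for q in bot.trace('wrist',nm):
            P=W[q['region']];P=P[~np.isnan(P[:,0])]
            print(nm,round(q['score'],2),np.round(q['box']),np.median(P,0),np.percentile(P[:,2],[5,97]))
# knob top
m=(W[...,2]>.14)&(W[...,2]<.20)&(abs(W[...,0]-.57)<.06)&(abs(W[...,1]-.21)<.06)
P=W[m];print('knob',len(P),np.median(P,0),P.min(0),P.max(0)); 
top=P[P[:,2]>np.percentile(P[:,2],60)];print(np.median(P[:,2]),(top.min(0)+top.max(0))/2)
# post tops
m=(W[...,2]>.136)&(W[...,2]<.25)
print('above guard',np.unique(np.round(W[m][:,2],2),return_counts=True))
np.savez('w3.npz',im=im,d=d,R=c['R'],t=c['t'],W=W)
```

```text
winBL [0.6295 0.2899 0.133 ] depthpt [0.6288 0.2892 0.1336]
winBR [0.6331 0.1619 0.133 ] depthpt [0.6328 0.1621 0.1351]
winFL [0.51   0.2872 0.133 ] depthpt [0.5099 0.288  0.1322]
winFR [0.5154 0.1593 0.133 ] depthpt [0.5162 0.1601 0.1341]
bedFL [0.4221 0.3765 0.012 ] depthpt [0.4218 0.3769 0.0106]
bedFR [0.4315 0.0616 0.012 ] depthpt [ 0.4287  0.0583 -0.0013]
post1 [0.6911 0.3289 0.133 ] depthpt [0.6894 0.3268 0.1392]
post2 [0.6975 0.1287 0.133 ] depthpt [0.6955 0.1295 0.1379]
post3 [0.5196 0.3746 0.133 ] depthpt [0.5207 0.3719 0.1389]
post4 [0.529  0.0714 0.133 ] depthpt [0.5299 0.0735 0.138 ]
knob_top 0.87 [248.  90. 287. 133.] [0.5695 0.2259 0.1727] [0.1672 0.1749]
cover_1 0.73 [421. 153. 471. 195.] [ 0.4766 -0.0583  0.0293] [0.0263 0.0593]
cover_1 0.71 [490. 143. 537. 199.] [ 0.4831 -0.1809  0.0294] [0.0077 0.0593]
cover_1 0.18 [188.  65. 352. 212.] [0.528  0.2248 0.061 ] [0.0504 0.1731]
housing_A_seat 0.88 [190.  66. 354. 210.] [0.528  0.2239 0.0606] [0.0505 0.1732]
knob 1147 [0.5685 0.2252 0.1726] [0.5458 0.2032 0.1655] [0.591  0.2481 0.1766]
0.17264909313948473 [0.5683 0.226  0.1748]
above guard (array([0.14, 0.17, 0.18]), array([ 292, 1119,   28]))
```

Run:
```python
from h import *
np.set_printoptions(precision=4,suppress=True)
z=np.load('w3.npz'); W=z['W']; im=z['im']
o=np.array([.5685,.2252]); yaw=1.68
hsv=cv2.cvtColor(im,cv2.COLOR_RGB2HSV)
yel=(hsv[...,0]>18)&(hsv[...,0]<38)&(hsv[...,1]>130)
for nm,lo,hi in [('plate',.084,.098),('rib',.114,.128)]:
    m=yel&(W[...,2]>lo)&(W[...,2]<hi)&(np.hypot(W[...,0]-o[0],W[...,1]-o[1])<.16)
    n,l,st,ce=cv2.connectedComponentsWithStats(m.astype(np.uint8))
    for i in range(1,n):
        if st[i,4]<60: continue
        P=W[l==i]; r=cv2.minAreaRect((P[:,:2]*1000).astype(np.float32))
        c=np.array(r[0])/1000-o; a=np.degrees(np.arctan2(c[1],c[0]))
        print(nm,st[i],'centre',r[0],r[1],r[2],'z',np.median(P[:,2]),'rad',np.hypot(*c),'angle from load',(a-180-yaw+540)%360-180 )
```

```text
plate [193 122  59  64 962] centre (512.0634155273438, 298.00634765625) (58.689029693603516, 76.86579895019531) 39.60805892944336 z 0.09077241789676944 rad 0.09211868608475697 angle from load -53.898580920174595
plate [ 263  144   55   61 1397] centre (482.8377380371094, 195.09912109375) (76.18052673339844, 59.87538528442383) 19.086225509643555 z 0.09068466409496402 rad 0.09079694948360117 angle from load 17.680975158459887
rib [201 141  32  31 234] centre (511.123779296875, 296.9067687988281) (19.590517044067383, 43.85230255126953) 41.0489616394043 z 0.12039675162484516 rad 0.09183622048920727 angle from load -53.014927475755144
rib [279 161  25  34 542] centre (482.4862976074219, 194.81285095214844) (44.146873474121094, 23.920942306518555) 19.546098709106445 z 0.12033470697042191 rad 0.09122354864033379 angle from load 17.77743095185002
```

Housings line up at +17.6° from the loading position, so a clockwise turn of 89.6° (positive twist) brings the first open housing in. I'm going to the knob.

```bash
python3 -m jog '[{"claw":1,"xyz":[2,-0.3,5],"twist":0},{"claw":1,"xyz":[2,-0.3,5],"twist":0},{"claw":1,"xyz":[2,-0.3,5],"twist":0},{"claw":1,"xyz":[1.6,-0.3,5],"twist":0},{"claw":1,"xyz":[0,0,4],"twist":0},{"claw":1,"xyz":[0,0,0],"twist":0}]' 30
python3 - <<'E'
from h import *
s=bot.get_state(); print(s['eef_pos'],s['joint_pos'])
snap('wrist','w4')
E
```

```text
clock: 4.75
eef_pos: [0.5673, 0.2232, 0.2122]
tool_rot: [[1.0, -0.004, -0.005], [-0.004, -1.0, -0.002], [-0.005, 0.003, -1.0]]
force: [1.0, 1.0, 0.6]
finger_gap: 0.0918
[0.56729589 0.22321616 0.21223807] [   7.78748528   30.80352978  -44.75791325   95.44486515   23.62008491
   63.97652125 -133.84455202]
```

View pics/w4.png

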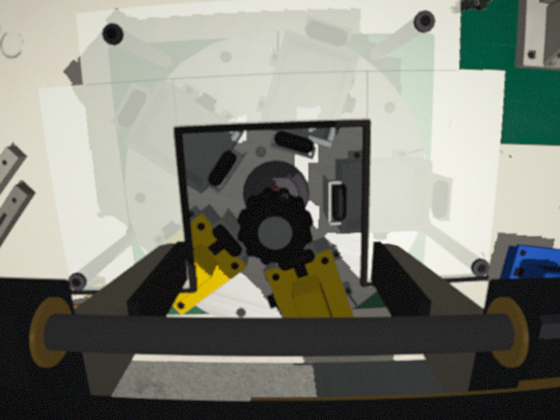

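The knob (275,232) is centred between the fingers and the red band shows at (277,187), so the plunger isn't home. I'm descending to grip.

```bash
python3 -m jog '[{"claw":1,"xyz":[0.1,-0.2,4],"twist":0},{"claw":1,"xyz":[0,0,2.5],"twist":0},{"claw":1,"xyz":[0,0,0],"twist":0},{"claw":-1,"xyz":[0,0,0],"twist":0},{"claw":-1,"xyz":[0,0,0],"twist":0},{"claw":-1,"xyz":[0,0,0],"twist":0},{"claw":-1,"xyz":[0,0,0],"twist":0}]' 40
```

```text
clock: 5.68
eef_pos: [0.5701, 0.2269, 0.15]
tool_rot: [[1.0, -0.004, 0.001], [-0.004, -1.0, 0.0], [0.001, -0.0, -1.0]]
force: [0.2, 0.0, -0.0]
finger_gap: 0.0538
```

```bash
python3 -m jog '[{"claw":-1,"xyz":[0,0,0],"twist":0},{"claw":-1,"xyz":[0,0,0],"twist":0}]'; python3 -m jog '[{"claw":-1,"xyz":[0,0,-0.35],"twist":0},{"claw":-1,"xyz":[0,0,0],"twist":0}]'
python3 - <<'E'
from h import *
s=bot.get_state(); print(s['eef_pos'],s['joint_pos'],s['wrist_torque'])
E
```

```text
clock: 5.92
eef_pos: [0.57, 0.2255, 0.1496]
tool_rot: [[1.0, -0.004, -0.0], [-0.004, -1.0, -0.002], [-0.0, 0.002, -1.0]]
force: [-1.0, -3.9, 2.7]
finger_gap: 0.0456
clock: 6.18
eef_pos: [0.5699, 0.2255, 0.1518]
tool_rot: [[1.0, -0.004, -0.001], [-0.004, -1.0, -0.002], [-0.001, 0.002, -1.0]]
force: [3.2, -3.2, -10.4]
finger_gap: 0.0454
[0.56991491 0.22553789 0.15176445] [   5.95970497   34.62728294  -42.54880809   98.18711924   26.99775271
   57.99370731 -136.5000949 ] [-8.57190816e-01 -8.10414754e-01 -2.14046172e-04]
```

```bash
python3 -m jog '[{"claw":-1,"xyz":[0,0,0],"twist":7},{"claw":-1,"xyz":[0,0,0],"twist":7},{"claw":-1,"xyz":[0,0,0],"twist":0}]'
python3 - <<'E'
from h import *
s=bot.get_state(); print(s['eef_pos'],s['joint_pos'],s['wrist_torque'])
E
```

```text
clock: 6.55
eef_pos: [0.5698, 0.2255, 0.1518]
tool_rot: [[0.969, -0.246, -0.001], [-0.246, -0.969, -0.002], [-0.001, 0.002, -1.0]]
force: [4.0, -4.0, -10.6]
finger_gap: 0.0452
[0.56984417 0.2255228  0.15182098] [   3.8603724    33.54386274  -39.35145295   98.31983277   24.71273607
   57.20699112 -148.77662208] [-0.99521723 -0.76290523  0.12845739]
```

Positive twist drives j7 toward its limit, so I'll lock at the nearby station (3.6° more), release, rewind the wrist and regrip.

```bash
python3 -m jog '[{"claw":-1,"xyz":[0,0,0],"twist":3.6},{"claw":-1,"xyz":[0,0,0.8],"twist":0},{"claw":0,"xyz":[0,0,0],"twist":0},{"claw":1,"xyz":[0,0,0],"twist":0},{"claw":1,"xyz":[0,0,0],"twist":0},{"claw":1,"xyz":[0,0,0],"twist":0},{"claw":1,"xyz":[0,0,0],"twist":0}]'
python3 - <<'E'
from h import *
s=bot.get_state(); print(s['eef_pos'],s['joint_pos'],s['wrist_torque'])
im,d=snap('wrist','w5'); W=cloud(bot.get_calibration('wrist'),d)
m=(W[...,2]>.13)&(abs(W[...,0]-.5685)<.02)&(abs(W[...,1]-.2254)<.02); print(np.median(W[m][:,2]))
E
```

```text
clock: 7.42
eef_pos: [0.5699, 0.2274, 0.1455]
tool_rot: [[0.952, -0.305, 0.001], [-0.305, -0.952, 0.001], [0.0, -0.001, -1.0]]
force: [0.3, -0.7, -0.5]
finger_gap: 0.0836
[0.5699479  0.22744962 0.14546744] [   3.0957152    33.7263322   -38.39294855   98.62273143   24.48498682
   56.2438563  -152.25261335] [ 0.05247828  0.03257349 -0.01049241]
0.1638179161110122
```

View pics/w5.png

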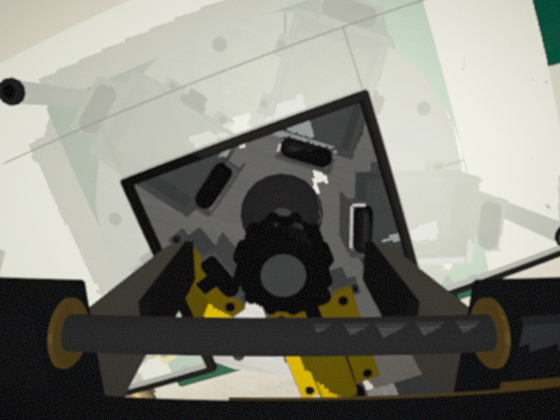

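Locked: the knob top reads 0.1638 m and no red band shows. I'm rewinding the wrist above the knob.

```bash
python3 -m jog '[{"claw":1,"xyz":[0,0,-2],"twist":-10},{"claw":1,"xyz":[0,0,0],"twist":-10},{"claw":1,"xyz":[0,0,0],"twist":-10},{"claw":1,"xyz":[0,0,0],"twist":-10},{"claw":1,"xyz":[0,0,0],"twist":-10},{"claw":1,"xyz":[0,0,0],"twist":-10},{"claw":1,"xyz":[0,0,0],"twist":-10},{"claw":1,"xyz":[0,0,0],"twist":-10}]';python3 -m jog '[{"claw":1,"xyz":[0,0,0],"twist":-10},{"claw":1,"xyz":[0,0,0],"twist":-7},{"claw":1,"xyz":[0,0,0],"twist":0}]'
python3 - <<'E'
from h import *
s=bot.get_state(); R=s['tool_rot']; print(s['eef_pos'],s['joint_pos'],np.degrees(np.arctan2(R[1,0],R[0,0])), R.T@(np.array([.5684,.2256,0.137])-s['eef_pos'])*100)
E
```

```text
clock: 8.48
eef_pos: [0.57, 0.2269, 0.1651]
tool_rot: [[0.462, 0.887, 0.0], [0.887, -0.462, 0.0], [0.0, 0.0, -1.0]]
force: [0.5, 0.6, 0.8]
finger_gap: 0.0921
clock: 8.85
eef_pos: [0.5699, 0.2268, 0.1649]
tool_rot: [[0.189, 0.982, -0.001], [0.982, -0.189, 0.001], [0.0, -0.001, -1.0]]
force: [0.1, 0.5, -0.4]
finger_gap: 0.0919
[0.56989541 0.22684634 0.1648749 ] [ 16.21490612  41.78249619 -60.44553771  96.99289221  39.57399948
  65.34841976 -66.46076969] 79.10053089352964 [-0.15177609 -0.12152438  2.78750615]
```

```bash
python3 -m jog '[{"claw":1,"xyz":[-0.1,-0.1,2.6],"twist":0},{"claw":-1,"xyz":[0,0,0],"twist":0},{"claw":-1,"xyz":[0,0,0],"twist":0},{"claw":-1,"xyz":[0,0,0],"twist":0},{"claw":-1,"xyz":[0,0,0],"twist":0},{"claw":-1,"xyz":[0,0,0],"twist":0},{"claw":-1,"xyz":[0,0,0],"twist":0}]' 45; python3 -m jog '[{"claw":-1,"xyz":[0,0,-0.7],"twist":0},{"claw":-1,"xyz":[0,0,-0.6],"twist":0},{"claw":-1,"xyz":[0,0,0],"twist":0}]'
python3 - <<'E'
from h import *
s=bot.get_state(); print(s['eef_pos'],s['joint_pos'],s['wrist_torque'])
E
```

```text
clock: 9.72
eef_pos: [0.5698, 0.226, 0.1395]
tool_rot: [[0.188, 0.982, 0.002], [0.982, -0.188, 0.0], [0.001, 0.002, -1.0]]
force: [3.7, -0.3, -0.3]
finger_gap: 0.0455
clock: 10.1
eef_pos: [0.5698, 0.2259, 0.1512]
tool_rot: [[0.188, 0.982, 0.002], [0.982, -0.188, 0.001], [0.001, 0.001, -1.0]]
force: [8.2, 3.3, -9.8]
finger_gap: 0.045
[0.5697889  0.22590311 0.15124994] [ 15.9284619   42.46380588 -59.71601078  97.7658586   40.44440481
  63.98644095 -66.96376894] [ 0.55232039 -1.56644802  0.02355409]
```

```bash
python3 -m jog '[{"claw":-1,"xyz":[0,0,-0.1],"twist":6},{"claw":-1,"xyz":[0,0,0],"twist":10},{"claw":-1,"xyz":[0,0,0],"twist":10},{"claw":-1,"xyz":[0,0,0],"twist":10},{"claw":-1,"xyz":[0,0,0],"twist":10},{"claw":-1,"xyz":[0,0,0],"twist":10},{"claw":-1,"xyz":[0,0,0],"twist":10},{"claw":-1,"xyz":[0,0,0],"twist":6}]'
python3 - <<'E'
from h import *
s=bot.get_state(); R=s['tool_rot']; print(s['eef_pos'],s['joint_pos'],np.degrees(np.arctan2(R[1,0],R[0,0])),s['wrist_torque'])
E
python3 -m jog '[{"claw":-1,"xyz":[0,0,0],"twist":0},{"claw":-1,"xyz":[0,0,0],"twist":0}]'
```

```text
clock: 11.1
eef_pos: [0.5683, 0.2255, 0.1529]
tool_rot: [[0.992, 0.126, 0.0], [0.126, -0.992, -0.002], [-0.0, 0.002, -1.0]]
force: [2.4, -2.8, -1.3]
finger_gap: 0.0449
[0.56832258 0.22546419 0.15286811] [   6.97691331   34.96484565  -44.17087149   98.32451317   28.10190262
   58.40843369 -129.96874489] 7.237930903132577 [-0.4804342  -0.72437456  1.37576801]
clock: 11.35
eef_pos: [0.5685, 0.2255, 0.1529]
tool_rot: [[0.992, 0.128, -0.0], [0.128, -0.992, -0.001], [-0.001, 0.001, -1.0]]
force: [1.3, -3.7, -0.1]
finger_gap: 0.0444
```

The vertical load vanished and the torque rose to 1.4 N m, so the grip slipped. I'll look.

Run:
```python
from h import *
s=bot.get_state(); print(s['eef_pos'],s['finger_gap'],s['wrist_torque'],s['force'])
im,d=snap('wrist','w6'); W=cloud(bot.get_calibration('wrist'),d)
m=(W[...,2]>.13)&(abs(W[...,0]-.5685)<.02)&(abs(W[...,1]-.2254)<.02); print(np.median(W[m][:,2]))
snap('scene','s6'); im,_=snap('side'); 
cv2.imwrite('pics/d6.png',cv2.resize(im[120:240,210:350],None,fx=4,fy=4,interpolation=cv2.INTER_CUBIC)[:,:,::-1])
```

```text
[0.56852151 0.22550252 0.15289272] 0.04443032790362884 [-0.67377738 -0.23275823  1.04464586] [ 1.30679876 -3.74838954 -0.10062385]
0.16388610827156797
```

View pics/w6.png

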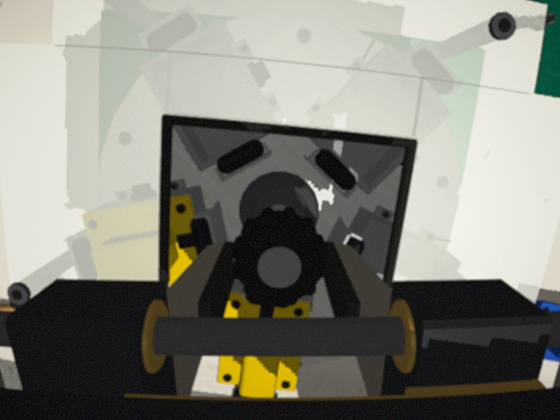

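View pics/d6.png

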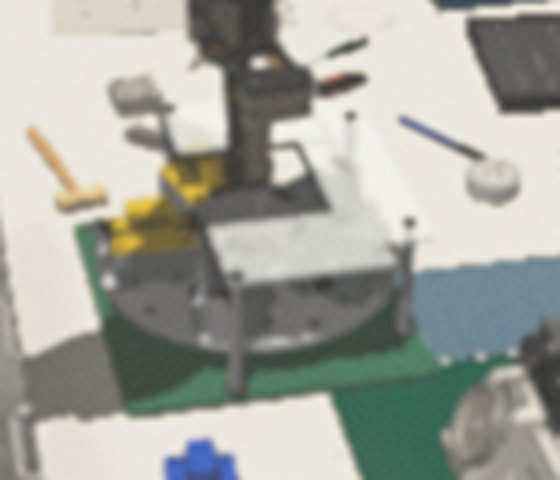

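The dial is still locked at the closed station and the knob is back down at 0.164, so the grip slackened or slipped while it was lifted. I'll release, rewind and regrip harder.

```bash
python3 -m jog '[{"claw":1,"xyz":[0,0,0],"twist":0},{"claw":1,"xyz":[0,0,0],"twist":0},{"claw":1,"xyz":[0,0,0],"twist":0},{"claw":1,"xyz":[0,0,0],"twist":0},{"claw":1,"xyz":[0,0,-1.5],"twist":-10},{"claw":1,"xyz":[0,0,0],"twist":-10},{"claw":1,"xyz":[0,0,0],"twist":-10},{"claw":1,"xyz":[0,0,0],"twist":-10}]';python3 -m jog '[{"claw":1,"xyz":[0,0,0],"twist":-10},{"claw":1,"xyz":[0,0,0],"twist":-10},{"claw":1,"xyz":[0,0,0],"twist":-10},{"claw":1,"xyz":[0,0,0],"twist":-10},{"claw":1,"xyz":[0,0,0],"twist":-5},{"claw":1,"xyz":[0,0,0],"twist":0}]'
python3 - <<'E'
from h import *
s=bot.get_state(); R=s['tool_rot']; print(s['eef_pos'],s['joint_pos'],np.degrees(np.arctan2(R[1,0],R[0,0])), R.T@(np.array([.5695,.2256,0.137])-s['eef_pos'])*100)
E
```

```text
clock: 12.5
eef_pos: [0.5687, 0.2262, 0.1681]
tool_rot: [[0.676, 0.737, 0.0], [0.737, -0.676, 0.0], [0.0, -0.0, -1.0]]
force: [0.4, -0.1, 0.8]
finger_gap: 0.0919
clock: 13.25
eef_pos: [0.5686, 0.2261, 0.1679]
tool_rot: [[-0.037, 0.999, -0.001], [0.999, 0.037, 0.001], [0.001, -0.001, -1.0]]
force: [-1.2, -0.4, -0.6]
finger_gap: 0.0922
[0.56864873 0.22611057 0.16785561] [ 17.6688389   43.06661966 -63.26680767  96.98688525  41.51359408
  66.80742706 -54.85988637] 92.11437353385182 [-0.05578272  0.08509789  3.08547979]
```

```bash
python3 -m jog '[{"claw":1,"xyz":[0,0.1,3.0],"twist":0},{"claw":1,"xyz":[0,0,0],"twist":0},{"claw":-1,"xyz":[0,0,0],"twist":0},{"claw":-1,"xyz":[0,0,0],"twist":0},{"claw":-1,"xyz":[0,0,0],"twist":0},{"claw":-1,"xyz":[0,0,0],"twist":0},{"claw":-1,"xyz":[0,0,0],"twist":0},{"claw":-1,"xyz":[0,0,0],"twist":0}]' 60; python3 -m jog '[{"claw":-1,"xyz":[0,0,-0.7],"twist":0},{"claw":-1,"xyz":[0,0,-0.7],"twist":0},{"claw":-1,"xyz":[0,0,0],"twist":0}]'; python3 -m jog '[{"claw":-1,"xyz":[0,0,0],"twist":6},{"claw":-1,"xyz":[0,0,0],"twist":8},{"claw":-1,"xyz":[0,0,0],"twist":8},{"claw":-1,"xyz":[0,0,0],"twist":0}]'
python3 - <<'E'
from h import *
s=bot.get_state(); R=s['tool_rot']; print(s['eef_pos'],s['joint_pos'],np.degrees(np.arctan2(R[1,0],R[0,0])),s['wrist_torque'])
E
```

```text
clock: 14.25
eef_pos: [0.5698, 0.2261, 0.1382]
tool_rot: [[-0.038, 0.999, 0.0], [0.999, 0.038, -0.0], [-0.0, 0.0, -1.0]]
force: [-0.2, -0.2, 1.4]
finger_gap: 0.0451
clock: 14.62
eef_pos: [0.5698, 0.2261, 0.1519]
tool_rot: [[-0.038, 0.999, 0.0], [0.999, 0.038, 0.0], [0.0, 0.0, -1.0]]
force: [4.0, 3.1, -10.6]
finger_gap: 0.0453
clock: 15.12
eef_pos: [0.57, 0.226, 0.1517]
tool_rot: [[0.338, 0.941, 0.0], [0.941, -0.338, -0.0], [-0.0, 0.001, -1.0]]
force: [4.5, 2.3, -10.8]
finger_gap: 0.0452
[0.5699518  0.22598457 0.15168822] [ 14.88799441  41.40213726 -57.78858999  97.70770148  38.82972015
  63.2558216  -74.74573738] 70.23952509671939 [ 0.52740259 -1.0981632   0.0964467 ]
```

```bash
python3 -m jog '[{"claw":-1,"xyz":[0,0,0],"twist":8},{"claw":-1,"xyz":[0,0,0],"twist":10},{"claw":-1,"xyz":[0,0,0],"twist":10},{"claw":-1,"xyz":[0,0,0],"twist":10},{"claw":-1,"xyz":[0,0,0],"twist":8},{"claw":-1,"xyz":[0,0,0],"twist":4},{"claw":-1,"xyz":[0,0,0],"twist":0}]'
python3 - <<'E'
from h import *
s=bot.get_state(); R=s['tool_rot']; print(s['eef_pos'],s['joint_pos'],np.degrees(np.arctan2(R[1,0],R[0,0])),s['wrist_torque'])
E
```

```text
clock: 16.0
eef_pos: [0.5702, 0.2257, 0.1517]
tool_rot: [[0.938, 0.347, 0.001], [0.347, -0.938, -0.0], [0.0, 0.001, -1.0]]
force: [5.4, 0.6, -10.1]
finger_gap: 0.0449
[0.57024032 0.22567466 0.15169902] [   8.76430868   36.28230177  -46.97486051   98.05785033   30.31009214
   59.1438197  -118.45222875] 20.281115676553146 [ 0.31458308 -1.20285376  0.0754667 ]
```

Turned 71.9°, so I'll let the plunger drop and then rise to check.

```bash
python3 -m jog '[{"claw":-1,"xyz":[0,0,0.6],"twist":0},{"claw":0,"xyz":[0,0,0.4],"twist":0},{"claw":1,"xyz":[0,0,0],"twist":0},{"claw":1,"xyz":[0,0,0],"twist":0},{"claw":1,"xyz":[0,0,0],"twist":0},{"claw":1,"xyz":[-3,0,-6],"twist":0},{"claw":1,"xyz":[-4,-2,-6],"twist":0},{"claw":1,"xyz":[-2,-2,-6],"twist":0}]'; python3 -m jog '[{"claw":1,"xyz":[0,0,-3],"twist":10},{"claw":1,"xyz":[0,0,0],"twist":8.7},{"claw":1,"xyz":[0,0,0],"twist":0},{"claw":1,"xyz":[0,0,0],"twist":0}]'
python3 - <<'E'
from h import *
s=bot.get_state(); R=s['tool_rot']; print(s['eef_pos'],s['joint_pos'],np.degrees(np.arctan2(R[1,0],R[0,0])),s['wrist_torque'])
c=bot.get_calibration('wrist')
im,d=snap('wrist','w7'); W=cloud(c,d)
m=(W[...,2]>.14)&(abs(W[...,0]-.5685)<.02)&(abs(W[...,1]-.2254)<.02); print(np.median(W[m][:,2]))
np.savez('w7.npz',im=im,d=d,R=c['R'],t=c['t'],W=W)
big=cv2.resize(im[0:270,80:480],None,fx=2,fy=2,interpolation=cv2.INTER_CUBIC)
cv2.imwrite(f'pics/w7c.png',big[:,:,::-1])
E
```

```text
clock: 17.0
eef_pos: [0.4804, 0.2316, 0.3058]
tool_rot: [[0.938, 0.345, -0.001], [0.345, -0.938, -0.001], [-0.002, 0.001, -1.0]]
force: [1.2, 0.3, 0.3]
finger_gap: 0.0917
clock: 17.5
eef_pos: [0.4818, 0.2318, 0.3342]
tool_rot: [[1.0, 0.029, -0.001], [0.029, -1.0, -0.0], [-0.001, 0.0, -1.0]]
force: [-0.4, 0.0, -0.5]
finger_gap: 0.0919
[0.48179971 0.23181558 0.33422619] [  14.46206359   17.37789368  -53.40764495   96.90657431   14.50289557
   73.10140665 -130.30422604] 1.6645019311871234 [0.01720215 0.02571821 0.00672801]
0.16346772724427808
```

View pics/w7c.png

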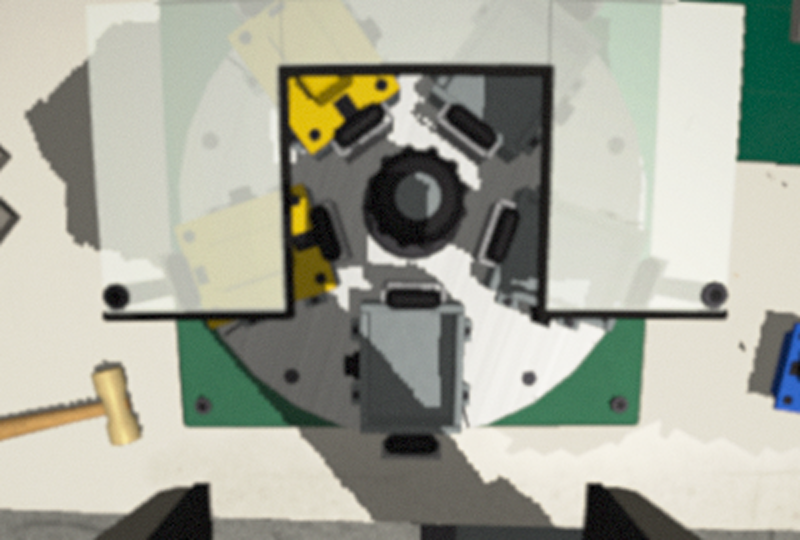

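An open housing now stands at the loading position (crop (412,365)). The knob top is at 0.1635 and no red shows, so it's locked. I'll measure the housing, then the covers.

Run:
```python
from h import *
np.set_printoptions(precision=4,suppress=True)
z=np.load('w7.npz'); W=z['W']; im=z['im']
m=(W[...,2]>.080)&(W[...,2]<.090)&(W[...,0]<.53)&(abs(W[...,1]-.225)<.05)
n,l,st,ce=cv2.connectedComponentsWithStats(m.astype(np.uint8))
i=1+np.argmax(st[1:,4]); P=W[l==i]
r=cv2.minAreaRect((P[:,:2]*1000).astype(np.float32)); print(st[i],r,np.median(P[:,2]))
# rollers
m=(W[...,2]>.092)&(W[...,2]<.106)&(W[...,0]<.545)&(abs(W[...,1]-.225)<.03)
n,l,st,ce=cv2.connectedComponentsWithStats(m.astype(np.uint8))
for i in range(1,n):
    if st[i,4]>20: P=W[l==i]; print('roller',st[i],(P.min(0)+P.max(0))/2,P.max(0)[2])
c=bot.get_calibration('wrist')
for nm,p,h in [('winBL',(286,73),.133),('winBR',(545,70),.133)]:
    print(nm,world(c,p[0]/2+80,p[1]/2,z=h))
# knob
m=(W[...,2]>.15)&(W[...,2]<.18)&(abs(W[...,0]-.5685)<.05)&(abs(W[...,1]-.2254)<.05); P=W[m]; print('knob',(P.min(0)+P.max(0))/2)
```

```text
[260 151  53  66 887] ((477.0903625488281, 223.3911895751953), (76.6064453125, 59.42186737060547), 1.0403097867965698) 0.08530078735664179
roller [271 142  32  13 352] [0.5196 0.2242 0.0995] 0.10367912939456608
roller [270 217  31  13 364] [0.4344 0.2229 0.0974] 0.10267519482244004
winBL [0.6264 0.2887 0.133 ]
winBR [0.6316 0.1655 0.133 ]
knob [0.5688 0.2253 0.16  ]
```

```bash
python3 -m jog '[{"claw":1,"xyz":[-1,5.2,0],"twist":0},{"claw":1,"xyz":[-1,5.2,0],"twist":0},{"claw":1,"xyz":[-1,5.2,0],"twist":0},{"claw":1,"xyz":[-1,5.2,0],"twist":0},{"claw":1,"xyz":[-1,5.2,0],"twist":0},{"claw":1,"xyz":[-1,5.2,0],"twist":0},{"claw":1,"xyz":[-1,5.2,0],"twist":0},{"claw":1,"xyz":[-1,5.2,0],"twist":0}]';python3 -m jog '[{"claw":1,"xyz":[0,0,0],"twist":0},{"claw":1,"xyz":[0,0,0],"twist":0}]'
cat > cov.py <<'E'
from h import *
import sys
def covers(f):
    s=bot.get_state(); R=s['tool_rot']; print(np.round(s['eef_pos'],4),'yaw',np.degrees(np.arctan2(R[1,0],R[0,0])),np.round(s['joint_pos'],0))
    c=bot.get_calibration('wrist')
    im,d=snap('wrist',f); W=cloud(c,d)
    hsv=cv2.cvtColor(im,cv2.COLOR_RGB2HSV)
    yel=(hsv[...,0]>18)&(hsv[...,0]<38)&(hsv[...,1]>110)
    for nm,lo,hi in [('plate',.020,.036),('rib',.05,.07)]:
        m=yel&(W[...,2]>lo)&(W[...,2]<hi)
        n,l,st,ce=cv2.connectedComponentsWithStats(m.astype(np.uint8))
        for i in range(1,n):
            if st[i,4]<100: continue
            P=W[l==i]; r=cv2.minAreaRect((P[:,:2]*1000).astype(np.float32))
            print(nm,st[i],'c',np.round(r[0],1),'size',np.round(r[1],1),'ang',round(r[2],1),'z',np.median(P[:,2]))
    return s,im,W
if __name__=='__main__': covers(sys.argv[1])
E
python3 cov.py w8
```

```text
clock: 18.55
eef_pos: [0.4124, -0.1877, 0.3344]
tool_rot: [[1.0, 0.028, -0.0], [0.028, -1.0, 0.0], [-0.0, -0.0, -1.0]]
force: [0.6, 0.7, 0.3]
finger_gap: 0.0923
clock: 18.8
eef_pos: [0.4131, -0.1853, 0.3342]
tool_rot: [[1.0, 0.028, -0.001], [0.028, -1.0, 0.001], [-0.001, -0.001, -1.0]]
force: [-0.9, 0.9, 0.3]
finger_gap: 0.0922
[ 0.4131 -0.1853  0.3342] yaw 1.5780332169429405 [ 57.   3. -38. 107.   2.  70. -70.]
plate [524   8  14  36 239] c [ 615.2 -500. ] size [43.5 16.5] ang 10.6 z 0.031749081201493036
plate [ 254   84   64   73 1947] c [ 480.9 -191.2] size [59.7 75.2] ang 69.0 z 0.02870024542187334
plate [ 360  111   61   69 1710] c [ 453.7 -327. ] size [60.2 74.8] ang 74.8 z 0.028683322135006233
rib [514   2  18  45 271] c [ 611.  -473.1] size [53.8 26.2] ang 1.0 z 0.059261887488670104
rib [271 100  31  42 779] c [ 480.3 -191.7] size [25.2 44.8] ang 69.3 z 0.058495341615176985
rib [381 128  31  39 732] c [ 453.3 -327.2] size [24.8 43.7] ang 75.8 z 0.058345998381923225
```

View pics/w8.png

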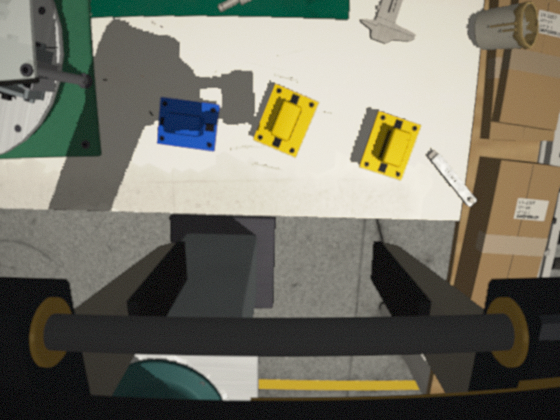

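Candidates are yellow at (287,118), yellow at (392,143), blue at (188,124), and the yellow covers already fitted on the dial. The two loose yellow ones match the cover description, and the blue one is the look-alike. I'll check an enlarged crop while coming down above the first.

```bash
python3 -m jog '[{"claw":1,"xyz":[3.4,0.4,5],"twist":0},{"claw":1,"xyz":[3.4,0.4,5],"twist":0},{"claw":1,"xyz":[0,0,5],"twist":8},{"claw":1,"xyz":[0,0,3],"twist":8},{"claw":1,"xyz":[0,0,0],"twist":6.5},{"claw":1,"xyz":[0,0,0],"twist":0}]'
python3 - <<'E'
from h import *
im=cv2.imread('pics/w8.png'); cv2.imwrite('pics/w8c.png',cv2.resize(im[70:200,140:460],None,fx=2.5,fy=2.5,interpolation=cv2.INTER_CUBIC))
from cov import covers
s,im,W=covers('w9')
print(s['tool_rot'].T@(np.array([.4815,-.191,.034])-s['eef_pos'])*100)
E
```

```text
clock: 19.6
eef_pos: [0.4817, -0.1906, 0.1545]
tool_rot: [[0.935, -0.354, -0.0], [-0.354, -0.935, 0.001], [-0.0, -0.001, -1.0]]
force: [0.2, -0.1, 0.4]
finger_gap: 0.0915
[ 0.4817 -0.1906  0.1545] yaw -20.750671426633833 [  44.   22.  -31.  112.   15.   50. -106.]
plate [ 408  129   72   96 3629] c [ 453.8 -327.2] size [60.2 75.8] ang 74.3 z 0.028653004509238664
plate [ 243  158   74   90 4232] c [ 480.9 -191.6] size [59.9 75.6] ang 69.1 z 0.028664226896669615
rib [ 441  153   36   60 1920] c [ 453.7 -327.1] size [24.9 44.1] ang 75.4 z 0.05822599993791949
rib [ 264  182   33   59 1855] c [ 480.7 -191.9] size [24.5 44.5] ang 69.0 z 0.05841753451367193
[-6.89258463e-03  4.85653408e-02  1.20500978e+01]
```

View pics/w8c.png

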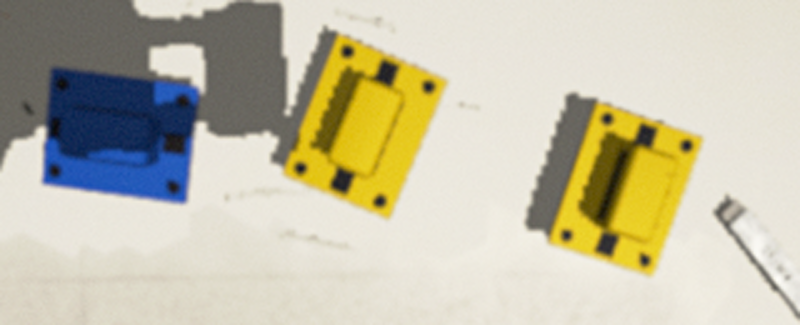

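View pics/w9.png

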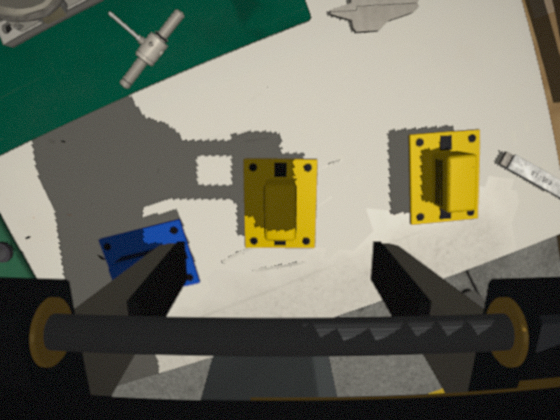

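The crop confirms that both are real yellow covers with plate, rib and two slots, and the tool is aligned over the first. I'm descending and gripping.

```bash
python3 -m jog '[{"claw":1,"xyz":[0,0.05,5],"twist":0.2},{"claw":1,"xyz":[0,0,5],"twist":0},{"claw":1,"xyz":[0,0,2],"twist":0},{"claw":1,"xyz":[0,0,0],"twist":0},{"claw":-1,"xyz":[0,0,0],"twist":0},{"claw":-1,"xyz":[0,0,0],"twist":0},{"claw":-1,"xyz":[0,0,0],"twist":0},{"claw":-1,"xyz":[0,0,0],"twist":0}]' 35; python3 -m jog '[{"claw":-1,"xyz":[0,0,0],"twist":0},{"claw":-1,"xyz":[0,0,0],"twist":0},{"claw":-1,"xyz":[0,0,0],"twist":0}]'
```

```text
clock: 20.65
eef_pos: [0.4813, -0.193, 0.0351]
tool_rot: [[0.932, -0.362, 0.001], [-0.362, -0.932, -0.001], [0.001, 0.0, -1.0]]
force: [0.1, -0.6, 0.3]
finger_gap: 0.0541
clock: 21.02
eef_pos: [0.4811, -0.1927, 0.0346]
tool_rot: [[0.932, -0.362, -0.0], [-0.362, -0.932, 0.0], [-0.0, -0.0, -1.0]]
force: [0.6, 0.3, 0.1]
finger_gap: 0.0242
```

Gripped with a 24.2 mm gap. Lifting and carrying to the loading position.

```bash
python3 -m jog '[{"claw":-1,"xyz":[0,0,-4],"twist":0},{"claw":-1,"xyz":[0,0,-5],"twist":0},{"claw":-1,"xyz":[0,0,-5],"twist":-7},{"claw":-1,"xyz":[0,0,-5],"twist":-8},{"claw":-1,"xyz":[0,0,0],"twist":-7.7},{"claw":-1,"xyz":[0,0,0],"twist":0}]'; python3 -m jog '[{"claw":-1,"xyz":[0,-3,0],"twist":0},{"claw":-1,"xyz":[0,-5,0],"twist":0},{"claw":-1,"xyz":[0,-5,0],"twist":0},{"claw":-1,"xyz":[0,-5,0],"twist":0},{"claw":-1,"xyz":[0,-5,0],"twist":0},{"claw":-1,"xyz":[0,-5,0],"twist":0},{"claw":-1,"xyz":[0,-5,0],"twist":0},{"claw":-1,"xyz":[0,-5,0],"twist":0}]';  python3 -m jog '[{"claw":-1,"xyz":[0.8,-3,0],"twist":0},{"claw":-1,"xyz":[0,0,0],"twist":0},{"claw":-1,"xyz":[0,0,0],"twist":0}]'
python3 - <<'E'
from h import *
s=bot.get_state(); R=s['tool_rot']; print(s['eef_pos'],s['joint_pos'],np.degrees(np.arctan2(R[1,0],R[0,0])),R.T@(np.array([.478,.2233,.115])-s['eef_pos'])*100)
snap('wrist','w10')
E
```

```text
clock: 21.78
eef_pos: [0.4807, -0.193, 0.2247]
tool_rot: [[1.0, 0.024, -0.0], [0.024, -1.0, -0.0], [-0.0, 0.0, -1.0]]
force: [0.3, -1.0, -1.2]
finger_gap: 0.0236
clock: 22.78
eef_pos: [0.4704, 0.1882, 0.2236]
tool_rot: [[1.0, 0.023, -0.002], [0.023, -1.0, -0.001], [-0.002, 0.001, -1.0]]
force: [0.9, -1.1, -1.6]
finger_gap: 0.0236
clock: 23.15
eef_pos: [0.4778, 0.2161, 0.2236]
tool_rot: [[1.0, 0.024, -0.002], [0.024, -1.0, -0.001], [-0.002, 0.001, -1.0]]
force: [-0.3, -0.4, -0.9]
finger_gap: 0.0239
[0.47783762 0.21614578 0.22359182] [  10.86739628   21.4591906   -47.62871867  106.40227322   18.14493158
   60.18190566 -132.60733951] 1.3940714023190168 [ 0.05628947 -0.72853948 10.85817626]
```

View pics/w10.png

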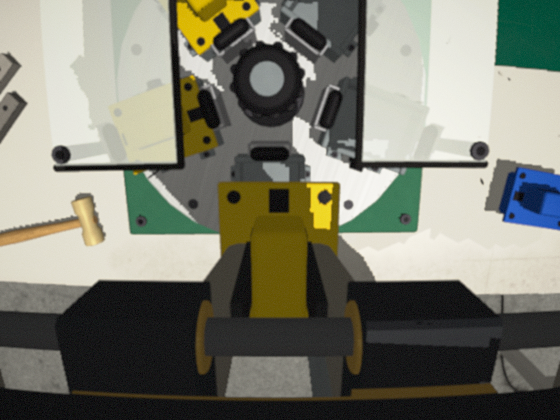

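The cover is held squarely with the housing behind it at (268,165). I'll centre over it, come down to just above the rollers and check the alignment.

```bash
python3 -m jog '[{"claw":-1,"xyz":[0.05,-0.7,4],"twist":0},{"claw":-1,"xyz":[0,0,3],"twist":0},{"claw":-1,"xyz":[0,0,0],"twist":0},{"claw":-1,"xyz":[0,0,0],"twist":0}]'
python3 - <<'E'
from h import *
np.set_printoptions(precision=4,suppress=True)
s=bot.get_state(); R=s['tool_rot']; print(s['eef_pos'],np.degrees(np.arctan2(R[1,0],R[0,0])),R.T@(np.array([.478,.2233,.115])-s['eef_pos'])*100)
c=bot.get_calibration('wrist'); im,d=snap('wrist','w11'); W=cloud(c,d)
hsv=cv2.cvtColor(im,cv2.COLOR_RGB2HSV)
yel=(hsv[...,0]>18)&(hsv[...,0]<38)&(hsv[...,1]>110)
m=yel&(W[...,2]>.135)&(W[...,2]<.152)&(W[...,0]<.55)
n,l,st,ce=cv2.connectedComponentsWithStats(m.astype(np.uint8)); i=1+np.argmax(st[1:,4]); P=W[l==i]
print(st[i],P.min(0),P.max(0),np.median(P[:,2]))
r=cv2.minAreaRect((P[:,:2]*1000).astype(np.float32)); print(r)
ey=np.percentile(P[:,1],[.5,99.5]); print('far x',np.percentile(P[:,0],99),'y',ey,ey.mean())
# plane tilt
A=np.c_[P[:,:2]-P[:,:2].mean(0),np.ones(len(P))]; print(np.linalg.lstsq(A,P[:,2],rcond=None)[0])
E
```

```text
clock: 23.7
eef_pos: [0.4794, 0.2239, 0.1556]
tool_rot: [[1.0, 0.025, 0.001], [0.025, -1.0, 0.0], [0.001, -0.0, -1.0]]
force: [-0.1, 1.0, -0.9]
finger_gap: 0.0239
[0.4794 0.2239 0.1556] 1.4079460659212164 [-0.1499  0.056   4.0639]
[ 218  181  121   74 5398] [0.4787 0.1942 0.1453] [0.5171 0.2542 0.152 ] 0.14972094242350537
((498.1685485839844, 224.26406860351562), (37.29350280761719, 59.67900085449219), 1.673459529876709)
far x 0.5165915324728015 y [0.1949 0.2538] 0.22430827911352597
[-0.0038  0.0003  0.1497]
```

View pics/w11.png

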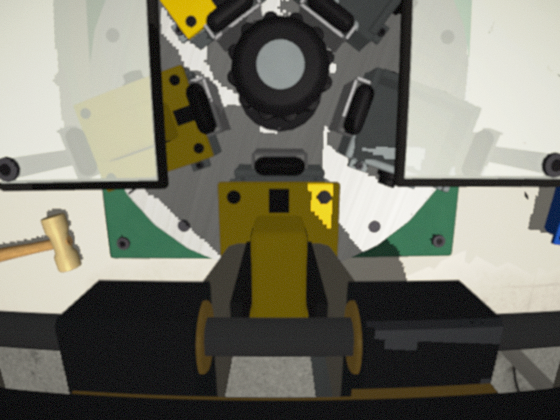

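In the camera's own frame the cover is about 1.7 mm too far in x and 0.8 mm in y. I'll correct that and lower it onto the rollers.

```bash
python3 -m jog '[{"claw":-1,"xyz":[-0.15,0.07,2],"twist":0},{"claw":-1,"xyz":[0,0,1],"twist":0},{"claw":-1,"xyz":[0,0,0],"twist":0}]';python3 -m jog '[{"claw":-1,"xyz":[0,0,0.7],"twist":0},{"claw":-1,"xyz":[0,0,0.6],"twist":0},{"claw":-1,"xyz":[0,0,0.2],"twist":0},{"claw":-1,"xyz":[0,0,0],"twist":0}]' 50
```

```text
clock: 24.12
eef_pos: [0.4773, 0.2234, 0.1247]
tool_rot: [[1.0, 0.026, -0.0], [0.026, -1.0, -0.0], [-0.0, 0.0, -1.0]]
force: [-0.9, -0.7, -0.6]
finger_gap: 0.0237
clock: 24.62
eef_pos: [0.4777, 0.2238, 0.11]
tool_rot: [[1.0, 0.026, 0.001], [0.026, -1.0, 0.0], [0.001, -0.0, -1.0]]
force: [-0.4, -1.1, 3.3]
finger_gap: 0.0239
```

It's standing on the rollers (Fz 3 N at 0.110), so I'll press.

```bash
python3 -m jog '[{"claw":-1,"xyz":[0,0,0.3],"twist":0},{"claw":-1,"xyz":[0,0,0.3],"twist":0},{"claw":-1,"xyz":[0,0,0],"twist":0}]' 60; python3 -m jog '[{"claw":-1,"xyz":[0,0,0.3],"twist":0},{"claw":-1,"xyz":[0,0,0.3],"twist":0},{"claw":-1,"xyz":[0,0,0.2],"twist":0},{"claw":-1,"xyz":[0,0,0],"twist":0}]'
```

```text
clock: 25.0
eef_pos: [0.4773, 0.2238, 0.1035]
tool_rot: [[1.0, 0.026, 0.0], [0.026, -1.0, 0.001], [0.0, -0.001, -1.0]]
force: [0.7, 2.6, 0.1]
finger_gap: 0.0235
clock: 25.5
eef_pos: [0.4772, 0.2235, 0.0965]
tool_rot: [[1.0, 0.025, 0.0], [0.025, -1.0, -0.001], [0.0, 0.001, -1.0]]
force: [-3.0, -1.5, 11.1]
finger_gap: 0.0237
```

```bash
python3 -m jog '[{"claw":-1,"xyz":[0,0,0.2],"twist":0},{"claw":-1,"xyz":[0,0,0],"twist":0}]'; python3 -m jog '[{"claw":0,"xyz":[0,0,-0.1],"twist":0},{"claw":1,"xyz":[0,0,-0.1],"twist":0},{"claw":1,"xyz":[0,0,0],"twist":0},{"claw":1,"xyz":[0,0,0],"twist":0},{"claw":1,"xyz":[0,0,-4],"twist":0},{"claw":1,"xyz":[0,0,-6],"twist":0},{"claw":1,"xyz":[0,0,-6],"twist":0},{"claw":1,"xyz":[0,0,0],"twist":0}]'
cat > seat.py <<'E'
from h import *
import sys
np.set_printoptions(precision=4,suppress=True)
s=bot.get_state(); R=s['tool_rot']; print(s['eef_pos'],s['joint_pos'],np.degrees(np.arctan2(R[1,0],R[0,0])))
c=bot.get_calibration('wrist'); im,d=snap('wrist',sys.argv[1]); W=cloud(c,d)
hsv=cv2.cvtColor(im,cv2.COLOR_RGB2HSV)
yel=(hsv[...,0]>18)&(hsv[...,0]<38)&(hsv[...,1]>110)
for nm,lo,hi in [('plate',.084,.108),('rib',.112,.140)]:
    m=yel&(W[...,2]>lo)&(W[...,2]<hi)&(W[...,0]<.56)&(abs(W[...,1]-.223)<.04)
    n,l,st,ce=cv2.connectedComponentsWithStats(m.astype(np.uint8))
    if n<2: continue
    i=1+np.argmax(st[1:,4]); P=W[l==i]
    r=cv2.minAreaRect((P[:,:2]*1000).astype(np.float32)); print(nm,st[i],np.round(r[0],1),np.round(r[1],1),round(r[2],1),'z',np.median(P[:,2]))
    A=np.c_[P[:,:2]-P[:,:2].mean(0),np.ones(len(P))]; print('tilt',np.linalg.lstsq(A,P[:,2],rcond=None)[0])
m=(W[...,2]>.145)&(abs(W[...,0]-.5685)<.05)&(abs(W[...,1]-.2254)<.05); print('knob z',np.median(W[m][:,2]))
E
python3 seat.py w12
```

```text
clock: 25.75
eef_pos: [0.4772, 0.2239, 0.0965]
tool_rot: [[1.0, 0.025, 0.001], [0.025, -1.0, -0.002], [0.001, 0.002, -1.0]]
force: [-7.1, -5.3, 27.3]
finger_gap: 0.0234
clock: 26.75
eef_pos: [0.4794, 0.2252, 0.2599]
tool_rot: [[1.0, 0.026, 0.008], [0.026, -1.0, 0.003], [0.008, -0.002, -1.0]]
force: [0.2, -0.9, -0.7]
finger_gap: 0.092
[0.4794 0.2252 0.2599] [  11.6393   19.4749  -49.2655  103.786    16.5377   63.7084 -131.8374] 1.482286025456377
plate [ 249  157   65   82 3379] [477.3 223.7] [76.9 60.1] 1.1 z 0.09068715948456907
tilt [0.0064 0.0012 0.091 ]
rib [ 267  178   28   51 1382] [476.8 223.5] [43.6 23.9] 1.1 z 0.12038736979065558
tilt [-0.0162 -0.0003  0.1202]
knob z 0.16330830124418408
```

View pics/w12.png

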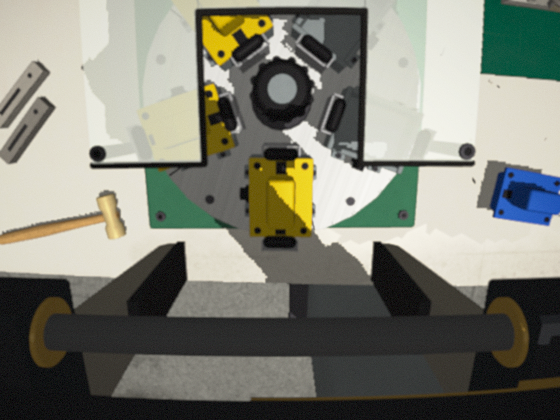

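The cover is home: its plate top at 0.0907 matches the factory-closed ones, it's level, and it's centred at (477,224). The plunger is down. Now I'll index the dial another 72° clockwise.

```bash
python3 -m jog '[{"claw":1,"xyz":[3,0.06,0],"twist":-10},{"claw":1,"xyz":[0,0,0],"twist":-10},{"claw":1,"xyz":[0,0,0],"twist":-10},{"claw":1,"xyz":[0,0,0],"twist":-10},{"claw":1,"xyz":[0,0,0],"twist":-10},{"claw":1,"xyz":[0,0,0],"twist":-10},{"claw":1,"xyz":[0,0,0],"twist":-10},{"claw":1,"xyz":[0,0,0],"twist":-10}]'; python3 -m jog '[{"claw":1,"xyz":[0,0,0],"twist":-10},{"claw":1,"xyz":[0,0,0],"twist":0}]'
python3 - <<'E'
from h import *
s=bot.get_state(); R=s['tool_rot']; print(s['eef_pos'],s['joint_pos'],np.degrees(np.arctan2(R[1,0],R[0,0])),R.T@(np.array([.5697,.2257,.138])-s['eef_pos'])*100)
E
```

```text
clock: 27.8
eef_pos: [0.5063, 0.2231, 0.2535]
tool_rot: [[0.142, 0.99, -0.003], [0.99, -0.142, -0.001], [-0.001, -0.003, -1.0]]
force: [0.0, 0.6, -0.4]
finger_gap: 0.0921
clock: 28.05
eef_pos: [0.5064, 0.2233, 0.2536]
tool_rot: [[-0.025, 1.0, -0.004], [1.0, 0.025, -0.0], [0.0, -0.004, -1.0]]
force: [-0.9, -0.2, -0.0]
finger_gap: 0.0921
[0.50638813 0.22325145 0.25360425] [ 22.50662403  31.89662497 -67.93470432 100.06714956  31.25498836
  70.01216097 -52.36718625] 91.41151362631271 [ 0.08812657  6.37703753 11.5374579 ]
```

```bash
python3 -m jog '[{"claw":1,"xyz":[0,3.2,2],"twist":0},{"claw":1,"xyz":[0.1,3.1,3],"twist":0},{"claw":1,"xyz":[0,0,3],"twist":0},{"claw":1,"xyz":[0,0,0],"twist":0}]' 60
python3 - <<'E'
from h import *
s=bot.get_state(); R=s['tool_rot']; print(s['eef_pos'],R.T@(np.array([.5697,.2257,.138])-s['eef_pos'])*100)
snap('wrist','w13')
E
```

```text
clock: 28.55
eef_pos: [0.5684, 0.2254, 0.1725]
tool_rot: [[-0.024, 1.0, -0.006], [1.0, 0.024, -0.002], [-0.002, -0.006, -1.0]]
force: [0.5, 0.6, 1.5]
finger_gap: 0.0918
[0.56842489 0.2254399  0.17246905] [0.02967071 0.14770459 3.44606898]
```

View pics/w13.png

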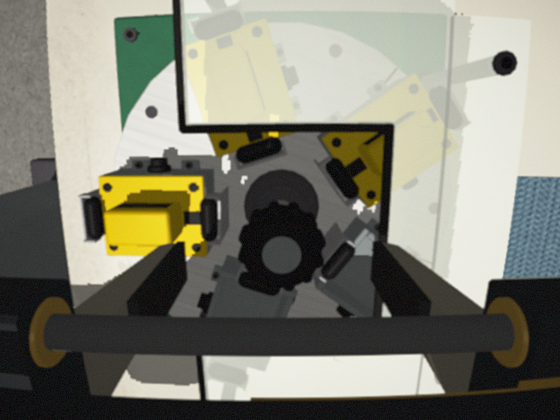

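The knob (281,255) is centred between the jaws and the fitted cover is at (150,215). Now grip, lift and turn.

```bash
python3 -m jog '[{"claw":1,"xyz":[0,0.1,3.4],"twist":0},{"claw":1,"xyz":[0,0,0],"twist":0},{"claw":-1,"xyz":[0,0,0],"twist":0},{"claw":-1,"xyz":[0,0,0],"twist":0},{"claw":-1,"xyz":[0,0,0],"twist":0},{"claw":-1,"xyz":[0,0,0],"twist":0},{"claw":-1,"xyz":[0,0,0],"twist":0},{"claw":-1,"xyz":[0,0,0],"twist":0}]' 60; python3 -m jog '[{"claw":-1,"xyz":[0,0,-0.7],"twist":0},{"claw":-1,"xyz":[0,0,-0.7],"twist":0},{"claw":-1,"xyz":[0,0,0],"twist":0}]'
```

```text
clock: 29.6
eef_pos: [0.5699, 0.2263, 0.1417]
tool_rot: [[-0.026, 1.0, -0.002], [1.0, 0.026, -0.001], [-0.001, -0.002, -1.0]]
force: [-5.4, -1.4, 5.1]
finger_gap: 0.0454
clock: 29.98
eef_pos: [0.5699, 0.2263, 0.1548]
tool_rot: [[-0.026, 1.0, -0.003], [1.0, 0.026, -0.0], [-0.0, -0.003, -1.0]]
force: [-4.7, 2.1, -9.8]
finger_gap: 0.0449
```

```bash
python3 -m jog '[{"claw":-1,"xyz":[0,0,0],"twist":6},{"claw":-1,"xyz":[0,0,0],"twist":8},{"claw":-1,"xyz":[0,0,0],"twist":8},{"claw":-1,"xyz":[0,0,0],"twist":0}]';  python3 -m jog '[{"claw":-1,"xyz":[0,0,0],"twist":8},{"claw":-1,"xyz":[0,0,0],"twist":10},{"claw":-1,"xyz":[0,0,0],"twist":10},{"claw":-1,"xyz":[0,0,0],"twist":10},{"claw":-1,"xyz":[0,0,0],"twist":8},{"claw":-1,"xyz":[0,0,0],"twist":4},{"claw":-1,"xyz":[0,0,0],"twist":0}]'
python3 - <<'E'
from h import *
s=bot.get_state(); R=s['tool_rot']; print(s['eef_pos'],s['joint_pos'],np.degrees(np.arctan2(R[1,0],R[0,0])),s['wrist_torque'])
E
```

```text
clock: 30.48
eef_pos: [0.5702, 0.2262, 0.1548]
tool_rot: [[0.348, 0.937, -0.002], [0.937, -0.348, -0.001], [-0.001, -0.001, -1.0]]
force: [-3.8, 1.3, -11.5]
finger_gap: 0.0448
clock: 31.35
eef_pos: [0.5706, 0.2258, 0.1549]
tool_rot: [[0.942, 0.337, -0.001], [0.337, -0.942, -0.001], [-0.002, 0.001, -1.0]]
force: [-3.5, -0.4, -11.3]
finger_gap: 0.0449
[0.57064748 0.2258178  0.15493843] [   6.80456853   34.94059198  -43.88067583   97.87733009   27.70776263
   58.68387017 -117.084601  ] 19.67214389900336 [0.30880898 0.98848663 0.04323076]
```

Turned 71.8°, so I'll let it drop, back off and check.

```bash
python3 -m jog '[{"claw":-1,"xyz":[0,0,0.6],"twist":0},{"claw":0,"xyz":[0,0,0.6],"twist":0},{"claw":1,"xyz":[0,0,0],"twist":0},{"claw":1,"xyz":[0,0,0],"twist":0},{"claw":1,"xyz":[0,0,0],"twist":0},{"claw":1,"xyz":[-3,0,-6],"twist":0},{"claw":1,"xyz":[-4,-2,-6],"twist":0},{"claw":1,"xyz":[-2,-2,-6],"twist":0}]'; python3 -m jog '[{"claw":1,"xyz":[0,0,-3],"twist":10},{"claw":1,"xyz":[0,0,0],"twist":8},{"claw":1,"xyz":[0,0,0],"twist":0},{"claw":1,"xyz":[0,0,0],"twist":0}]'
cat > rim.py <<'E'
from h import *
import sys
np.set_printoptions(precision=4,suppress=True)
s=bot.get_state(); R=s['tool_rot']; print(s['eef_pos'],s['joint_pos'],np.degrees(np.arctan2(R[1,0],R[0,0])))
c=bot.get_calibration('wrist'); im,d=snap('wrist',sys.argv[1]); W=cloud(c,d)
m=(W[...,2]>.080)&(W[...,2]<.090)&(W[...,0]<.53)&(abs(W[...,1]-.225)<.05)
n,l,st,ce=cv2.connectedComponentsWithStats(m.astype(np.uint8))
i=1+np.argmax(st[1:,4]); P=W[l==i]
r=cv2.minAreaRect((P[:,:2]*1000).astype(np.float32)); print(st[i],r,np.median(P[:,2]))
m=(W[...,2]>.092)&(W[...,2]<.106)&(W[...,0]<.545)&(abs(W[...,1]-.225)<.03)
n,l,st,ce=cv2.connectedComponentsWithStats(m.astype(np.uint8))
for i in range(1,n):
    if st[i,4]>20: P=W[l==i]; print('roller',st[i],(P.min(0)+P.max(0))/2,P.max(0)[2])
m=(W[...,2]>.145)&(abs(W[...,0]-.5685)<.05)&(abs(W[...,1]-.2254)<.05); print('knob z',np.median(W[m][:,2]))
E
python3 rim.py w14
```

```text
clock: 32.35
eef_pos: [0.4824, 0.2329, 0.3077]
tool_rot: [[0.943, 0.334, 0.0], [0.334, -0.943, -0.001], [-0.0, 0.001, -1.0]]
force: [0.6, 0.7, 0.8]
finger_gap: 0.092
clock: 32.85
eef_pos: [0.4835, 0.2331, 0.3359]
tool_rot: [[1.0, 0.029, -0.0], [0.029, -1.0, -0.0], [-0.0, 0.0, -1.0]]
force: [0.6, -0.6, -0.5]
finger_gap: 0.0921
[0.4835 0.2331 0.3359] [  11.5418   16.4349  -49.5428   96.6525   13.0107   72.96   -129.0516] 1.6451049064996017
[261 153  53  65 889] ((477.3436584472656, 223.58746337890625), (75.74285125732422, 59.509456634521484), 1.0295180082321167) 0.08524686464018144
roller [272 143  32  13 352] [0.5202 0.2244 0.0985] 0.10247890071087144
roller [271 218  31  13 361] [0.4344 0.2231 0.0974] 0.10266723666296056
knob z 0.16325417744780565
```

View pics/w14.png

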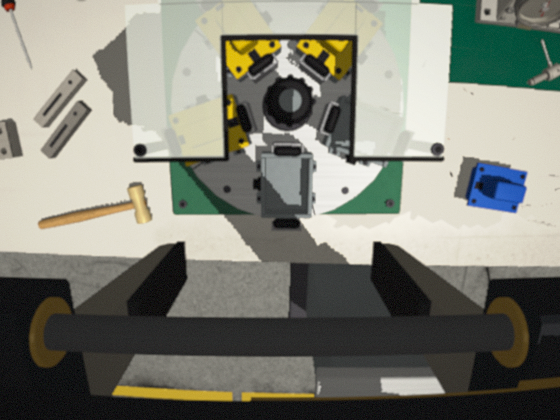

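The second open housing is at the loading position (287,185) and locked, with the knob at 0.1633. Going for the second cover.

```bash
python3 -m jog '[{"claw":1,"xyz":[-1,5.5,0],"twist":0},{"claw":1,"xyz":[-1,5.5,0],"twist":0},{"claw":1,"xyz":[-1,5.5,0],"twist":0},{"claw":1,"xyz":[-1,5.5,0],"twist":0},{"claw":1,"xyz":[-1,5.5,0],"twist":0},{"claw":1,"xyz":[-1,5.5,0],"twist":0},{"claw":1,"xyz":[-1,5.5,0],"twist":0},{"claw":1,"xyz":[-1,5.5,0],"twist":0}]';python3 -m jog '[{"claw":1,"xyz":[0,5,3],"twist":8},{"claw":1,"xyz":[0,4,3],"twist":8},{"claw":1,"xyz":[0,0,0],"twist":0},{"claw":1,"xyz":[0,0,0],"twist":0}]';python3 cov.py w15
```

```text
clock: 33.9
eef_pos: [0.4146, -0.2105, 0.336]
tool_rot: [[1.0, 0.028, -0.0], [0.028, -1.0, -0.0], [-0.0, 0.0, -1.0]]
force: [0.7, -0.1, 0.9]
finger_gap: 0.0917
clock: 34.4
eef_pos: [0.4125, -0.2976, 0.2761]
tool_rot: [[0.969, -0.248, -0.0], [-0.248, -0.969, 0.001], [-0.0, -0.001, -1.0]]
force: [0.5, -0.5, 0.4]
finger_gap: 0.092
[ 0.4125 -0.2976  0.2761] yaw -14.347571825962163 [ 55.  12. -26. 106.   6.  64. -78.]
plate [ 269  104   54   69 2490] c [ 453.8 -327.6] size [59.  75.6] ang 75.4 z 0.028741173056462233
rib [285 119  24  42 965] c [ 453.8 -327.9] size [24.6 42.3] ang 75.8 z 0.05850843599148607
```

View pics/w15.png

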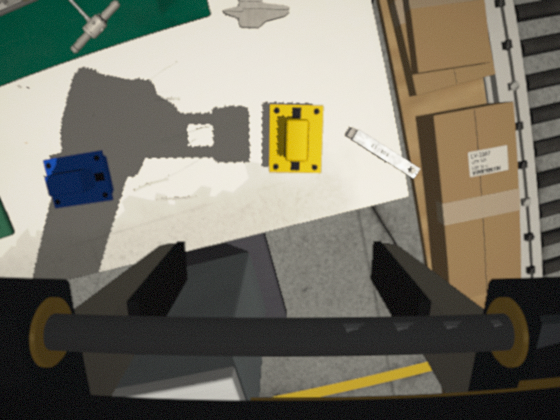

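The remaining yellow cover is at (296,138) and well aligned. I'm descending with the jaws part open to stay clear of the steel feeler at (382,152).

```bash
python3 -m jog '[{"claw":0.3,"xyz":[2.4,1,5],"twist":0},{"claw":0.3,"xyz":[2.4,0.9,5],"twist":0},{"claw":0.3,"xyz":[0,0,4],"twist":0.2},{"claw":0.3,"xyz":[0,0,0],"twist":0},{"claw":0.3,"xyz":[0,0,0],"twist":0}]'
python3 - <<'E'
from h import *
from cov import covers
s,im,W=covers('w16')
print(s['tool_rot'].T@(np.array([.4543,-.3282,.035])-s['eef_pos'])*100,s['finger_gap'])
E
```

```text
clock: 35.08
eef_pos: [0.4552, -0.3288, 0.1384]
tool_rot: [[0.968, -0.252, 0.003], [-0.252, -0.968, -0.002], [0.003, 0.001, -1.0]]
force: [-0.0, -0.1, 0.3]
finger_gap: 0.0596
[ 0.4552 -0.3288  0.1384] yaw -14.604066836657374 [ 51.  26. -23. 107.  13.  50. -84.]
plate [ 239  162   78   95 4641] c [ 453.6 -327.4] size [59.8 76.1] ang 74.8 z 0.028660505010377063
rib [ 260  188   35   62 2040] c [ 453.5 -327.7] size [24.8 44.6] ang 74.7 z 0.05848187917633292
[-0.12937142 -0.04477146 10.33621137] 0.05957715319613642
```

View pics/w16.png

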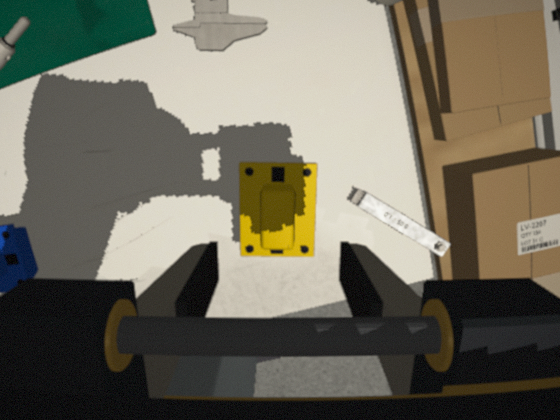

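The cover (278,208) is centred between the fingers. Going down to grip.

```bash
python3 -m jog '[{"claw":0.3,"xyz":[-0.1,-0.05,5],"twist":0.4},{"claw":0.3,"xyz":[0,0,4],"twist":0},{"claw":0.3,"xyz":[0,0,1.3],"twist":0},{"claw":0.3,"xyz":[0,0,0],"twist":0},{"claw":-1,"xyz":[0,0,0],"twist":0},{"claw":-1,"xyz":[0,0,0],"twist":0},{"claw":-1,"xyz":[0,0,0],"twist":0},{"claw":-1,"xyz":[0,0,0],"twist":0}]' 35; python3 -m jog '[{"claw":-1,"xyz":[0,0,0],"twist":0},{"claw":-1,"xyz":[0,0,0],"twist":0}]'
```

```text
clock: 36.12
eef_pos: [0.453, -0.3284, 0.0336]
tool_rot: [[0.965, -0.261, 0.0], [-0.261, -0.965, -0.0], [0.001, 0.0, -1.0]]
force: [-0.0, 0.6, 4.1]
finger_gap: 0.0238
clock: 36.38
eef_pos: [0.453, -0.3284, 0.0336]
tool_rot: [[0.965, -0.261, 0.0], [-0.261, -0.965, -0.0], [0.0, 0.0, -1.0]]
force: [-0.6, 0.9, 5.6]
finger_gap: 0.0235
```

```bash
python3 -m jog '[{"claw":-1,"xyz":[0,0,-4],"twist":0},{"claw":-1,"xyz":[0,0,-5],"twist":0},{"claw":-1,"xyz":[0,0,-5],"twist":-5},{"claw":-1,"xyz":[0,0,-5],"twist":-7},{"claw":-1,"xyz":[0,0,0],"twist":-4.6},{"claw":-1,"xyz":[0,0,0],"twist":0}]'; python3 -m jog '[{"claw":-1,"xyz":[0,-4,0],"twist":0},{"claw":-1,"xyz":[0.5,-5.5,0],"twist":0},{"claw":-1,"xyz":[0.5,-5.5,0],"twist":0},{"claw":-1,"xyz":[0.5,-5.5,0],"twist":0},{"claw":-1,"xyz":[0.5,-5.5,0],"twist":0},{"claw":-1,"xyz":[0.5,-5.5,0],"twist":0},{"claw":-1,"xyz":[0.5,-5.5,0],"twist":0},{"claw":-1,"xyz":[0.5,-5.5,0],"twist":0}]';  python3 -m jog '[{"claw":-1,"xyz":[0.3,-5.5,0],"twist":0},{"claw":-1,"xyz":[0,-4,0],"twist":0},{"claw":-1,"xyz":[0,0,0],"twist":0},{"claw":-1,"xyz":[0,0,0],"twist":0}]'
python3 - <<'E'
from h import *
s=bot.get_state(); R=s['tool_rot']; print(s['eef_pos'],s['joint_pos'],np.degrees(np.arctan2(R[1,0],R[0,0])),R.T@(np.array([.478,.2233,.155])-s['eef_pos'])*100)
snap('wrist','w17')
E
```

```text
clock: 37.12
eef_pos: [0.4524, -0.3282, 0.223]
tool_rot: [[1.0, 0.025, -0.0], [0.025, -1.0, -0.0], [-0.0, -0.0, -1.0]]
force: [-0.5, 0.4, -1.1]
finger_gap: 0.0238
clock: 38.12
eef_pos: [0.476, 0.0989, 0.2222]
tool_rot: [[1.0, 0.024, -0.002], [0.024, -1.0, -0.0], [-0.002, 0.0, -1.0]]
force: [0.8, -0.5, -1.2]
finger_gap: 0.0239
clock: 38.62
eef_pos: [0.4768, 0.1916, 0.2221]
tool_rot: [[1.0, 0.025, -0.002], [0.025, -1.0, -0.001], [-0.002, 0.001, -1.0]]
force: [-0.1, -0.8, -1.5]
finger_gap: 0.0237
[0.47681796 0.19157523 0.2221051 ] [  10.99666227   19.24916745  -43.91658819  108.00135716   15.47510962
   58.95869123 -128.00577055] 1.4259635880233934 [ 0.21084726 -3.17598012  6.70657982]
```

View pics/w17.png

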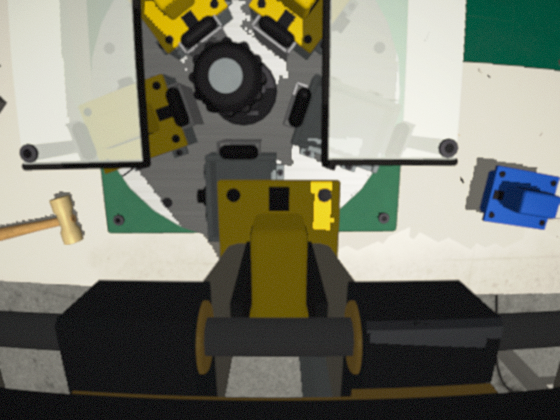

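The cover is held squarely and the housing is at (240,185). I'll finish centring, lower to just above the rollers and measure.

```bash
python3 -m jog '[{"claw":-1,"xyz":[0.2,-3.2,0],"twist":0},{"claw":-1,"xyz":[0,0,4],"twist":0},{"claw":-1,"xyz":[0,0,2.7],"twist":0},{"claw":-1,"xyz":[0,0,0],"twist":0},{"claw":-1,"xyz":[0,0,0],"twist":0}]'
python3 - <<'E'
from h import *
np.set_printoptions(precision=4,suppress=True)
s=bot.get_state(); R=s['tool_rot']; print(s['eef_pos'],np.degrees(np.arctan2(R[1,0],R[0,0])),R.T@(np.array([.4774,.2235,.1245])-s['eef_pos'])*100)
c=bot.get_calibration('wrist'); im,d=snap('wrist','w18'); W=cloud(c,d)
hsv=cv2.cvtColor(im,cv2.COLOR_RGB2HSV)
yel=(hsv[...,0]>18)&(hsv[...,0]<38)&(hsv[...,1]>110)
m=yel&(W[...,2]>.135)&(W[...,2]<.156)&(W[...,0]<.55)
n,l,st,ce=cv2.connectedComponentsWithStats(m.astype(np.uint8)); i=1+np.argmax(st[1:,4]); P=W[l==i]
r=cv2.minAreaRect((P[:,:2]*1000).astype(np.float32)); print(r,np.median(P[:,2]))
ey=np.percentile(P[:,1],[.5,99.5]); print('far x',np.percentile(P[:,0],99),'y',ey,ey.mean())
E
```

```text
clock: 39.3
eef_pos: [0.4792, 0.2241, 0.157]
tool_rot: [[1.0, 0.024, 0.001], [0.024, -1.0, 0.0], [0.001, -0.0, -1.0]]
force: [-0.4, -0.0, -0.9]
finger_gap: 0.0235
[0.4792 0.2241 0.157 ] 1.3950399101888686 [-0.1878  0.0549  3.2531]
((498.3250427246094, 224.83840942382812), (38.95758056640625, 59.580116271972656), 1.9720375537872314) 0.15212846406046493
far x 0.5175380283917972 y [0.1952 0.2539] 0.22456828684119623
```

```bash
python3 -m jog '[{"claw":-1,"xyz":[-0.22,0.09,2],"twist":0},{"claw":-1,"xyz":[0,0,1.2],"twist":0},{"claw":-1,"xyz":[0,0,0],"twist":0}]';python3 -m jog '[{"claw":-1,"xyz":[0,0,0.7],"twist":0},{"claw":-1,"xyz":[0,0,0.6],"twist":0},{"claw":-1,"xyz":[0,0,0.2],"twist":0},{"claw":-1,"xyz":[0,0,0],"twist":0}]' 60
```

```text
clock: 39.72
eef_pos: [0.4762, 0.2234, 0.124]
tool_rot: [[1.0, 0.026, -0.001], [0.026, -1.0, -0.0], [-0.001, 0.0, -1.0]]
force: [0.6, -0.1, -0.5]
finger_gap: 0.0238
clock: 40.22
eef_pos: [0.4766, 0.2238, 0.1095]
tool_rot: [[1.0, 0.026, 0.001], [0.026, -1.0, 0.0], [0.001, -0.0, -1.0]]
force: [-0.6, -0.2, 1.9]
finger_gap: 0.0236
```

On the rollers, so I'll press now.

```bash
python3 -m jog '[{"claw":-1,"xyz":[0,0,0.3],"twist":0},{"claw":-1,"xyz":[0,0,0.3],"twist":0},{"claw":-1,"xyz":[0,0,0],"twist":0}]' 60; python3 -m jog '[{"claw":-1,"xyz":[0,0,0.3],"twist":0},{"claw":-1,"xyz":[0,0,0.3],"twist":0},{"claw":-1,"xyz":[0,0,0.2],"twist":0},{"claw":-1,"xyz":[0,0,0],"twist":0}]'
```

```text
clock: 40.6
eef_pos: [0.4763, 0.224, 0.1032]
tool_rot: [[1.0, 0.026, 0.0], [0.026, -1.0, 0.001], [0.0, -0.001, -1.0]]
force: [0.4, 1.0, 0.8]
finger_gap: 0.0235
clock: 41.1
eef_pos: [0.4762, 0.2235, 0.0956]
tool_rot: [[1.0, 0.026, -0.0], [0.026, -1.0, -0.001], [-0.0, 0.001, -1.0]]
force: [-2.0, -1.9, 7.0]
finger_gap: 0.0234
```

```bash
python3 -m jog '[{"claw":-1,"xyz":[0,0,0.2],"twist":0},{"claw":-1,"xyz":[0,0,0],"twist":0}]'; python3 -m jog '[{"claw":0,"xyz":[0,0,-0.1],"twist":0},{"claw":1,"xyz":[0,0,-0.1],"twist":0},{"claw":1,"xyz":[0,0,0],"twist":0},{"claw":1,"xyz":[0,0,0],"twist":0},{"claw":1,"xyz":[0,0,-4],"twist":0},{"claw":1,"xyz":[0,0,-6],"twist":0},{"claw":1,"xyz":[0,0,-6],"twist":0},{"claw":1,"xyz":[0,0,-6],"twist":0}]'; python3 -m jog '[{"claw":1,"xyz":[0,0,0],"twist":0},{"claw":1,"xyz":[0,0,0],"twist":0}]'; python3 seat.py w19
python3 - <<'E'
from h import *
for n in ['scene','side']: 
    im,d=snap(n,n+'19')
im=cv2.imread('pics/scene19.png'); cv2.imwrite('pics/scene19c.png',cv2.resize(im[120:300,130:400],None,fx=2.8,fy=2.8,interpolation=cv2.INTER_CUBIC))
E
```

```text
clock: 41.35
eef_pos: [0.4762, 0.2239, 0.0955]
tool_rot: [[1.0, 0.025, 0.001], [0.025, -1.0, -0.001], [0.001, 0.001, -1.0]]
force: [-6.1, -4.3, 24.0]
finger_gap: 0.0233
clock: 42.35
eef_pos: [0.4759, 0.2235, 0.3169]
tool_rot: [[1.0, 0.026, -0.0], [0.026, -1.0, -0.0], [-0.0, 0.0, -1.0]]
force: [1.0, 0.1, -0.2]
finger_gap: 0.092
clock: 42.6
eef_pos: [0.4759, 0.2232, 0.3144]
tool_rot: [[1.0, 0.026, -0.001], [0.026, -1.0, -0.001], [-0.001, 0.001, -1.0]]
force: [0.1, -0.0, -1.0]
finger_gap: 0.0919
[0.4759 0.2232 0.3144] [  10.4871   15.3398  -46.6464   99.9187   11.8378   69.8844 -127.7781] 1.478607930584733
plate [ 251  147   56   72 2637] [477.4 223.3] [77.8 60.3] 2.4 z 0.09069967545126087
tilt [0.0026 0.001  0.091 ]
rib [ 267  165   24   44 1028] [477.2 223.1] [43.2 23.5] 1.6 z 0.12037249809745695
tilt [-0.0126 -0.0067  0.1202]
knob z 0.16323656700961792
```

View pics/w19.png

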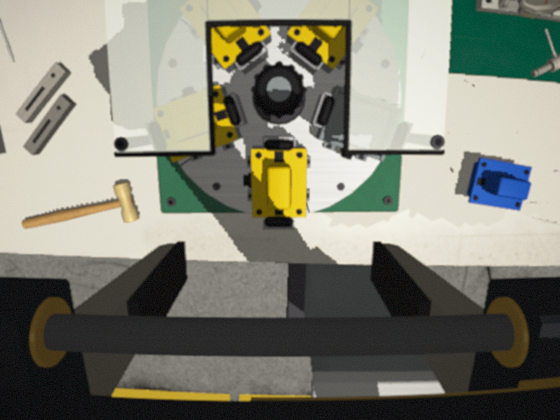

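View pics/side19.png

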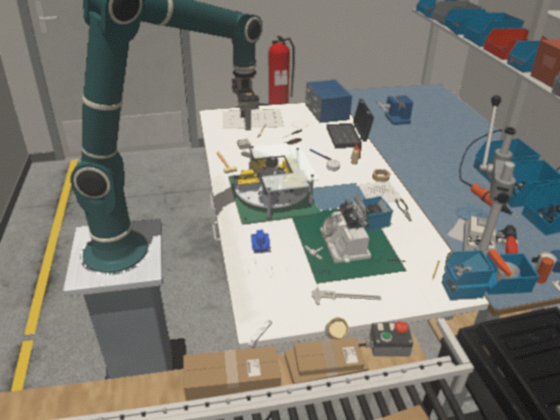

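View pics/scene19c.png

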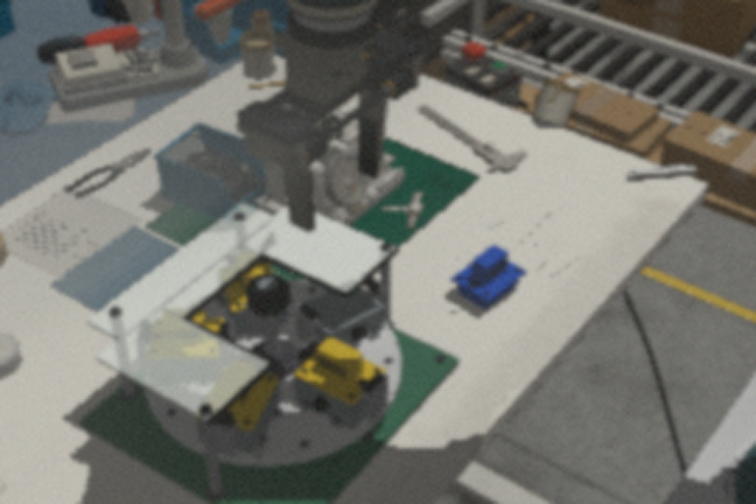

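Both covers are home and the plunger is home, with no loose yellow cover visible. I'll run a last sweep for any missed yellow cover and recheck the first one.

Run:
```python
from h import *
np.set_printoptions(precision=3,suppress=True)
for n in ['scene','side','wrist']:
    c=bot.get_calibration(n); im,d=snap(n); W=cloud(c,d); hsv=cv2.cvtColor(im,cv2.COLOR_RGB2HSV)
    m=((hsv[...,0]>18)&(hsv[...,0]<38)&(hsv[...,1]>110)&(W[...,2]>-.03)&(W[...,2]<.3)).astype(np.uint8)
    k,l,st,ce=cv2.connectedComponentsWithStats(m)
    for i in range(1,k):
        if st[i,4]>25: print(n,st[i],np.nanmedian(W[l==i],0),'top',np.nanpercentile(W[l==i][:,2],95))
    print([ (round(q['score'],2),np.round(q['box'])) for q in bot.trace(n,'cover_1')])
    cv2.imwrite(f'pics/f_{n}.png',im[:,:,::-1])
    if n=='wrist':
        z=W[...,2]
        for nm,a,b in [('cover1(back)',0,0)]:
            m2=(m>0)&(z>.08)&(z<.15)&(W[...,0]>.58)
            k,l,st,_=cv2.connectedComponentsWithStats(m2.astype(np.uint8))
            for i in range(1,k):
                if st[i,4]>25: print('back',st[i],np.median(W[l==i],0),np.percentile(z[l==i],[5,50,95]))
```

```text
scene [211 214  15  17 100] [0.635 0.193 0.094] top 0.12317043580408221
scene [199 231  11   8  44] [0.628 0.256 0.1  ] top 0.12951570927938805
scene [235 240  32  24 373] [0.471 0.233 0.095] top 0.1229614471633078
scene [212 254  17  19 146] [0.519 0.315 0.092] top 0.1013027930723889
[(0.81, array([292., 207., 318., 232.])), (0.77, array([236., 237., 263., 264.])), (0.66, array([207., 256., 229., 276.]))]
side [251 160  15  10  76] [0.534 0.293 0.094] top 0.1188627874708291
side [278 160  12  13  66] [0.626 0.264 0.094] top 0.12070054144533685
side [238 169  21  16 215] [0.478 0.21  0.091] top 0.11965787705213735
[(0.81, array([252., 233., 272., 253.])), (0.55, array([248., 157., 267., 174.])), (0.49, array([238., 170., 256., 182.]))]
wrist [ 211   24   60   45 1557] [0.622 0.273 0.091] top 0.13128425717473938
wrist [ 288   24   60   45 1549] [0.625 0.18  0.091] top 0.1307116671132834
wrist [212  85  27  62 880] [0.538 0.285 0.091] top 0.13183996943957768
wrist [ 250  147   58   73 3717] [0.48  0.223 0.091] top 0.1212320468022981
wrist [170 154  20   9  91] [0.502 0.329 0.091] top 0.13356952520316523
[(0.88, array([468., 155., 531., 211.])), (0.81, array([250., 147., 309., 217.])), (0.75, array([174.,  83., 238., 163.]))]
back [ 211   24   60   45 1546] [0.622 0.273 0.091] [0.089 0.091 0.131]
back [ 288   24   60   45 1539] [0.625 0.18  0.091] [0.089 0.091 0.131]
```

All four plates on the dial are at 0.091 m, and the only loose cover-like thing left is the blue one. Handing in.

```bash
python3 -c "
from bench import bot
print(bot.sign_off())"
```

```text
the job is handed in; nothing more can be done
None
```

I fitted both loose yellow covers that were present to two open housings at the loading position and pressed each one home with the plunger down. I then handed the job in at about 43 s; it reported no verdict.

**Last checks**
- **Height:** both new covers have their plate tops at 0.091 m, the same as the two covers that were already closed.
- **Second cover:** it sits within about 1 mm of the housing centre I had measured, and level to within about 0.015 rad.
- **Plunger:** the knob top is at 0.163 m with no red band showing, so the dial is locked.
- **Gripper:** it is about 0.31 m up and touching nothing.
- **Missed covers:** no other loose yellow cover shows in any of the three cameras. The third open housing stays empty, and I did not touch the blue look-alike.
- **Bystanders:** I only compared the other things on the bench by eye in the pictures and saw nothing shifted. I did not measure them.

**What went wrong on the way**
- The dial started between stations, with the plunger not home.
- On the first full turn the knob slipped out of a 45 N grip. The plunger dropped back home with the dial still at the same station. I regripped at 60 N and repeated the turn without trouble.

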